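# Pack varnished blocks and fasten the transit case

## Task

Take the cork sanding block that was left in the open transit case out and lay it on the bench, and pack every varnished mahogany block that is out on the bench lying flat in the case, one to a bay, along the bay. Then put the lid fully down with the case's eye standing up through its slot, drop the loose steel pin through the lid hole into the case until its flange is home, and push the snap hook down onto the eye until its gate snaps shut behind the bar, leaving it hanging there. Leave the can, jar, tape and brush where they are.

Things in the scene. Friction and masses are not known exactly. Their poses are not given: they have to be found in the camera images.
- case: Open wooden transit case, fixed to the bench, 132 mm (its x) by 304 mm (its y), 54 mm high, walls 8 mm. Origin: centre of its underside; z up. The ends (108 < |y| < 152 mm) are solid, 54 mm high: the steel eye stands on the +y end, the pin hole is in the -y end.
- tray (a point): Centre of the case's inner floor (case z = 6 mm). The tray is 116 mm (case x) by 216 mm (case y), split into three bays by two ribs along x, 8 mm wide and 8 mm above the floor, at case y = -34 and +34 mm; good places for block centres: x = 0, y = -67, 0, +67 mm.
- eye (a point): Middle of the top bar of the steel eye on the case, at case (0, 136, 128) mm. The eye is an upside-down U of 8 mm round rod: bar along the case's x, legs at x = -25 and +25 mm. With the lid on, the bar's centre is 62 mm above the lid's top face.
- case_hole (a point): Mouth of the 18 mm round pin hole in the case's -y end, at case (0, -136, 54) mm; 46 mm deep, straight down.
- lid: Loose lift-off plywood lid, 132 mm (x) by 304 mm (y), 0.42 kg. Origin: centre of the underside of its battens; z up. Plate z = 10 to 22 mm; grip bar on top at the centre, 110 mm along y, 20 mm wide in x, z = 22 to 52 mm. Fully down it lies parallel to the case, y the same way, its origin 44 mm above the case's origin, its top face 66 mm above.
- lid_slot (a point): Centre of the lid's slot for the eye, in its top face at lid (0, 136, 22) mm; 70 mm (x) by 18 mm (y). Under the plate, at y = -98 and +98 mm, two battens (109 mm in x, 12 mm in y, 10 mm deep) drop inside the case's tray with 3.5 to 4 mm play.
- lid_hole (a point): Centre of the lid's 20 mm round pin hole, in its top face at lid (0, -136, 22) mm.
- block1: Red-brown varnished mahogany block 100 mm (x) by 36 mm (y) by 36 mm (z), about 75 g, with a 12 mm wide, 18 mm deep notch in its +x end; lies along the bench on any of its long sides, which serve alike in the case. Origin: its centre. May be absent.
- block2: Red-brown varnished mahogany block 100 mm (x) by 36 mm (y) by 36 mm (z), about 75 g, with a 12 mm wide, 18 mm deep notch in its +x end; lies along the bench on any of its long sides, which serve alike in the case. Origin: its centre. May be absent.
- block3: Red-brown varnished mahogany block 100 mm (x) by 36 mm (y) by 36 mm (z), about 75 g, with a 12 mm wide, 18 mm deep notch in its +x end; lies along the bench on any of its long sides, which serve alike in the case. Origin: its centre. May be absent.
- caddy: Fixed wooden block that holds pin and hook, 60 mm (x) by 134 mm (y). Origin: on its underside, z up. The 55 mm high part holds the pin at y = +44 mm in a 22 mm hole; the 30 mm high part holds the hook at y = -23 mm in a pocket 20 mm deep, 3 mm play all round.
- pin: Loose steel pin, 120 g, upright in the caddy. Origin: lower tip; z up. Shank 14 mm diameter, z = 0 to 46 mm, tapered tip; flange 32 mm diameter, z = 46 to 52 mm; round grip 20 mm diameter, z = 52 to 86 mm. Home when the flange rests on the lid: tip then 20 mm above the case's origin.
- pin_tip (a point): Lower tip of the pin.
- hook: Loose steel snap hook, 220 g, upright in the caddy, mouth down. Origin: centre of its lower end; z up. 18 mm thick (x), 60 mm wide (y), 106 mm tall. Grip block on top 18 mm (x) by 34 mm (y), z = 62 to 106 mm; below it a loop: legs at |y| = 20 to 30 mm, opening z = 10 to 52 mm. Let go on the eye, it flops over sideways and hangs.
- hook_mouth (a point): Where the eye's bar should enter: hook (0, 4, 0) mm, underside. Mouth between nose (y = -9) and leg (y = +20). Set the hook's y parallel to the case's y, either way round, the bar at hook y = -2 to +10 mm, press straight down: up to about 10 N. The gate shuts behind the bar once that is 38 mm above the hook's lower end; the bar meets the top at 48 mm.
- gate (a joint): Angle of the hook's brass gate, rad: 0 shut (spring-loaded), up to 1.3 swung inwards (up). It pivots at hook y = +22, z = 6 mm and cannot swing outwards.
- sander: Loose cork sanding block 90 mm (x) by 34 by 34 mm, 50 g, lying in the middle bay of the case along its x. Origin: its centre. There is always bare bench for it at world x = 0.35, y = 0.06 m, among other places.
- can: Bystander: metal varnish can, 84 mm diameter, 100 mm tall. Origin: centre of its underside.
- jar: Bystander: amber glass jar, 56 mm diameter, 75 mm tall. Origin: centre of its underside.
- tape: Bystander: roll of paper tape lying flat, 90 mm diameter, 25 mm high. Origin: centre of its underside.
- brush: Bystander: flat varnish brush 190 mm long, lying on the bench.
Mind the look-alikes: they are no part of the job. Leave any blue look-alike of the block1 alone.

How it is judged:
By the outcome, as a careful person would: the job done as asked, in the order asked, and still so for the second after the job is handed in, with the robot touching nothing.
Of block1, block2, block3 only 2 to 3 are there at a start; the rules pass over those that are not, and their reading is None.
At some moment in a run one of block1, block2, block3 may be knocked a few centimetres aside while the robot is not near it.
It also fails if it takes over 200 s, if anything falls off the work surface, if the arm or the gripper's body presses on something with over 40 N, if the wrist force passes 120 N, or if a joint passes its speed limit or range.

## Robot

A 6-joint arm with a two-finger parallel gripper is mounted at the origin on the work surface. World frame = base frame: x ahead of the robot, y to its left, z up, the work surface at z = 0. Lengths are in m, angles in degrees, forces in N, time in s.
With the tool pointing down it reaches from about 0.3 to 0.75 m from the base axis. Payload 8.5 kg.
Tool frame: the origin (TCP) lies on the centre line of the jaws, within the pads' length; the fingertips stand 17 mm ahead of it and the grasp point (between the pads) lies 2 mm behind it (env.tip_extent is the distance from the TCP to the fingertips, in m); z points along the fingers, y is the direction in which the jaws open and shut (so a half turn about z gives the same grasp; the last joint's range is limited). The gripper opens to 85 mm and grips with 20 to 120 N. Pads are 22 mm wide; open, the fingers measure 114 mm over their backs; the gripper's body (76 mm by 85 mm) begins 54 mm behind the grasp point. The pads swing forward as they close: fully open they stand 13 mm farther back than shut.
Start: joints at [-88.31, 21.807, 74.336, -0, 83.858, -12.336], TCP at [0.133, -0.534, 0.248] pointing down, gripper open.
Joint ranges: [-178.18, 178.18], [-50.72, 133.34], [12.68, 142.11], [-81.47, 261.47], [9.98, 163.14], [-165.26, 165.26]. Speed limits (degrees/s): [136.94, 136.94, 180, 180, 180, 180].

## Interface

Orientations are given as a 3x3 rotation matrix whose columns are the frame's x, y, z axes.
In Python, from rig import telemetry, get_image, camera_params, close_job, env gives the robot as it stands.
- The arm moves only by the tool apply_moves, never from a script. Its argument "motion" is a list of rows, each an object of numbers: "tx", "ty", "tz": the shift along the tool's x, y, z in cm; "turn": the turn about the tool's z in degrees; "jaw": the gripper's target within -1 to 1 (fully open at 1, half-way at 0, shut at -1). In form: [{"tx": .., "ty": .., "tz": .., "turn": .., "jaw": ..}, ...]. A call has 1 to 5 rows; each row is the pose to reach, as a shift and turn from the pose measured when the call began, along the tool's axes at that moment; what a row does not reach only later rows make up. A row lasts 1/12 s, in which the tool goes at most 41.7 mm and 7.16 degrees, less where a joint would pass 70% of its speed; a pose out of reach is approached as far as the arm can. A call with a gripper value outside its range is refused whole. The fingers move at their own pace and stop on an object; "squeeze" is the grip in N (left out, the last holds). Time passes only in rows, so rows that repeat a pose let the fingers close. It gives the time, the measured TCP pose, the force and the opening at its end, in the units of the state.
- telemetry.observe(): the state, without advancing time (a new reading comes with each control period).
- get_image(name): name is "scene" or "top"; returns (picture, depth): 384x512x3 uint8, red, green, blue; 384x512 float32, m along the optical axis (not along the pixel's ray), 0 where there is no reading.
- camera_params(name): a dict with "fx", "fy", "cx", "cy" (pixels), "rvec" (rotation vector, rad) and "tvec" (3), from world to camera coordinates, as OpenCV has them. Camera axes: x right, y down, z forward; pixel columns grow to the right and rows downward; lengths in m; the calibration is good to about 2 mm. A picture is of the moment at which its call begins. camera_params takes no time and is no camera call.
- close_job(): hands the job in, once; it reports no verdict.
The state is a dict: "time_s": time; "q": joint angles; "qvel": joint speeds; "joint_efforts": joint torques, N m; "position": TCP position; "tool_rot": TCP orientation; "ft_force": force on the tool from outside, world axes, zero at the start; "wrist_torque": the same for the moment, N m; "grip_width": finger opening in m.
Only numpy, scipy, OpenCV 4.12 (cv2) and the standard library are available. Lean on these libraries where they do the work, as an engineer would, in place of code of your own. Each camera call takes 0.05 s, during which the arm holds its last target. There are 200 camera calls.

## Working session

There is one attempt and no reset: what is moved stays moved. The work goes in short steps, Python scripts to look and compute and a tool call to move; the robot and the scene stay as the last step left them, time stands still between calls to the robot, and variables do not carry over. Pictures are saved under pics/ and viewed, about 12 in all and at most 16, crops included, and the job is handed in when it is done.

Besides the shell and the picture viewer there is one more tool, called after "Request:" as a command line: name --argument value ..., lists and objects as JSON in quotes. apply_moves: Moves the arm, as the interface text tells. Its arguments: {"type":"object","properties":{"motion":{"type":"array"},"squeeze":{"type":"number"}},"required":["motion"]}

```bash
mkdir -p pics; ls
cat > h.py <<'E'
import numpy as np, cv2
from rig import telemetry, get_image, camera_params, close_job, env
def cam(n):
    p=camera_params(n); K=np.array([[p['fx'],0,p['cx']],[0,p['fy'],p['cy']],[0,0,1.]])
    R=cv2.Rodrigues(np.array(p['rvec'],float))[0]; return K,R,np.array(p['tvec'],float).ravel()
def cloud(n,d):
    K,R,t=cam(n); v,u=np.mgrid[:d.shape[0],:d.shape[1]]
    c=np.stack([(u-K[0,2])/K[0,0]*d,(v-K[1,2])/K[1,1]*d,d],-1)
    return (c-t)@R
def ray(n,u,v,z):
    K,R,t=cam(n); C=-R.T@t; w=R.T@np.linalg.inv(K)@np.array([u,v,1.]); return C+w*(z-C[2])/w[2]
def proj(n,P):
    K,R,t=cam(n); c=K@(R@np.array(P,float)+t); return c[:2]/c[2]
def look(n,f):
    a,d=get_image(n); cv2.imwrite('pics/'+f,a[:,:,::-1]); np.savez('pics/'+f[:-4],a=a,d=d); return a,d
def go(x,y,z,yaw=None):
    "print shift in tool axes (cm) and turn to world target; yaw = direction of jaw-opening axis in world deg"
    s=telemetry.observe(); R=np.array(s['tool_rot']); p=np.array(s['position'])
    d=R.T@(np.array([x,y,z])-p)*100
    o=''
    cur=np.degrees(np.arctan2(R[1,1],R[0,1]))
    if yaw is not None:
        dw=(yaw-cur+90)%180-90; o=' turn %.1f (q6 %.1f; +turn = -yaw)'%(-dw if R[2,2]<0 else dw, s['q'][5])
    print('shift cm',d.round(2),'yaw now %.1f'%cur,o,'tilt',R[:,2].round(3),'t',s['time_s'])
E
cat > a.py <<'E'
from h import *
for n in('scene','top'):
    a,d=look(n,n+'1.png'); K,R,t=cam(n); print(n,K[0,0],(-R.T@t).round(3),R[2].round(3))
print(telemetry.observe()); print(env.tip_extent)
E
python3 a.py
```

```text
pics
scene 355.1842765535324 [0.915 0.382 0.923] [-0.424 -0.419 -0.803]
top 460.9912743725332 [ 0.324 -0.032  1.532] [ 0.119 -0.001 -0.993]
{'time_s': 0.1, 'q': array([-8.83097605e+01,  2.18365604e+01,  7.43786466e+01,  1.39132274e-03,
        8.38575550e+01, -1.23349233e+01]), 'qvel': array([ 0.05614556, -0.07916099, -0.20295284,  0.00690172, -0.02560912,
        0.05904318]), 'joint_efforts': array([ 2.49611134e-03, -4.49221659e+01, -2.31655598e+01, -2.04332819e-04,
        3.70286245e-03, -8.89648845e-06]), 'position': array([ 0.13329582, -0.53336177,  0.24778923]), 'tool_rot': array([[ 9.70190022e-01,  2.42345457e-01, -1.33246972e-05],
       [ 2.42345278e-01, -9.70189236e-01,  1.27009411e-03],
       [ 2.94874058e-04, -1.23546181e-03, -9.99999193e-01]]), 'ft_force': array([-0.64575181,  0.53835837, -0.03358372]), 'wrist_torque': array([ 0.00444463, -0.07146689,  0.00962474]), 'grip_width': 0.0853547281062442}
0.017
```

View pics/scene1.png

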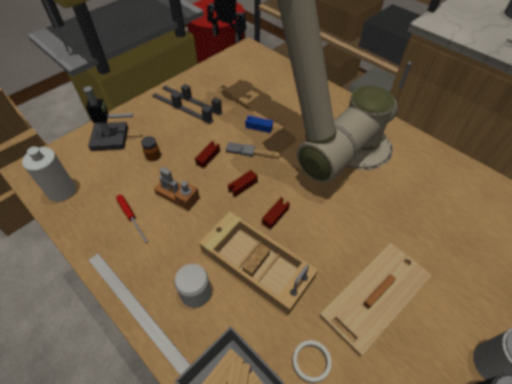

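View pics/top1.png

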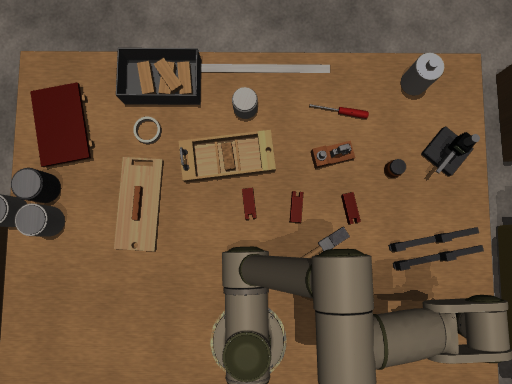

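The scene shows three red-brown notched blocks, at top pixels (249,204), (296,207) and (351,208). The blue look-alike is at scene (259,124). In the top view the case is at (227,156) with the eye on its left, the lid at (138,205) with its slot up and hole down, and the caddy at (333,155). I'll measure these next.

```bash
cat > m.py <<'E'
from h import *
z=np.load('pics/top1.npz'); a,d=z['a'],z['d']; P=cloud('top',d)
hsv=cv2.cvtColor(a,cv2.COLOR_RGB2HSV)
print('bench z',np.median(P[200:230,180:220,2]), 'case top', P[156,265],'lid',P[190,150], P[190,137])
def rect(mask,n,lo=60):
    c,_=cv2.findContours(mask.astype(np.uint8),cv2.RETR_EXTERNAL,cv2.CHAIN_APPROX_NONE)
    for k in c:
        if cv2.contourArea(k)<lo: continue
        m=np.zeros(mask.shape,np.uint8); cv2.drawContours(m,[k],-1,1,-1); m=(m>0)&(d>0)&mask
        h=np.median(P[m][:,2])
        q=np.array([ray('top',u,v,h)[:2] for u,v in k[:,0]],np.float32)
        (cx,cy),(w,l),an=cv2.minAreaRect(q*1000)
        if w<l: w,l,an=l,w,an+90
        print(n,'px',k[:,0].mean(0).round(),'c %.1f %.1f'%(cx,cy),'size %.0f %.0f'%(w,l),'long axis yaw %.1f'%an,'h %.1f'%(h*1000))
H,S,V=hsv[...,0].astype(int),hsv[...,1],hsv[...,2]
rect(((H<6)|(H>172))&(S>150)&(V>45)&(V<190),'red')
sel=(P[...,2]>.045)&(P[...,2]<.062)&(d>0); sel[:,290:]=0; sel[:125]=0; sel[:,:170]=0; sel[185:]=0
rect(sel,'caserim')
sel=(P[...,2]>.012)&(P[...,2]<.03)&(d>0); sel[:,:105]=0; sel[:,166:]=0; sel[:150]=0;sel[255:]=0
rect(sel,'lid')
sel=(P[...,2]>.02)&(d>0); sel[:,:300]=0; sel[:,360:]=0; sel[:135]=0;sel[175:]=0
rect(sel,'caddy')
Q=P[143:167,310:356,2]*1000; print(Q[::2,::2].round().astype(int))
big=cv2.resize(a[110:260,100:370],(0,0),fx=2.96,fy=2.96,interpolation=cv2.INTER_CUBIC); big=np.clip(big*1.5,0,255).astype(np.uint8)
cv2.imwrite('pics/c1.png',big[:,:,::-1])
E
python3 m.py
```

```text
bench z -0.0007162143071841065 case top [ 0.59114242 -0.05390911  0.05277001] lid [0.48151815 0.32463503 0.01854152] [0.47836849 0.36007267 0.0467295 ]
red px [351. 208.] c 425.7 -335.1 size 98 34 long axis yaw 12.9 h 35.3
red px [296. 206.] c 428.7 -156.4 size 99 34 long axis yaw 175.6 h 35.6
red px [249. 204.] c 439.4 -1.4 size 97 35 long axis yaw 7.5 h 35.2
red px [353. 112.] c 747.6 -350.4 size 100 25 long axis yaw 80.6 h 22.1
red px [ 59. 124.] c 698.7 627.2 size 258 158 long axis yaw 11.4 h 40.8
caserim px [224. 155.] c 594.5 71.0 size 304 134 long axis yaw 97.3 h 53.1
lid px [138. 204.] c 437.7 360.7 size 304 134 long axis yaw 176.8 h 20.9
caddy px [333. 154.] c 601.7 -274.0 size 134 65 long axis yaw 104.4 h 51.3
[[  4  -3   1   1   5  -5  -1  -6   0  -1   0   1   4   0   0  27  30  33
   26  30  36  -7  -4]
 [ -2   2  -3   3   3  -1  -1  -6  -3  -6   3  28  32  25  31  27 113 113
  110 111  33  -6   0]
 [ -1  -4   2   0  53  56  55  55  62  33  31  26  30  27 110 114 117 117
  114 114  66  30  -1]
 [ -3  52  50  55  57  58  49  53  51  27  33  30  72  71  93 119 116 113
  114 107  72  37  -1]
 [ -1  43  55  61  56  58  94  91  56  32  24  63  74  69  88 103  96  82
   71  51  32  27   2]
 [ -1  32  56  50  62  91  90  98  59  29  17  56  70  69  72  61  20  18
   25   9  26  30  -2]
 [ -1  17  51  58  69  83  95  95  59  54  29  44  50  15   9  17   7  35
   36  31  26  26  27]
 [ -2   7  51  57  62  68  83  61  53  53  24  20  18  35  26  27  33  28
   26  33  29  23  27]
 [ -1   7  40  50  56  60  65  61  50  61  28  31  27  25  31  26  26  23
   33  23  15  12   3]
 [ -4   0  29  59  49  51  52  51  55  53  36  26  33  37  29  28  28   8
    6   1  -2  -5  -9]
 [ -7  -7  16  54  52  53  57  51  54  58  33  32  20   4   1   9   2  -1
    2  -2   2   1   0]
 [  1   2   3  49  55  55  48  31  11   4   0  -4  -2  -1  -2   2   2   0
    8  -2   1   2  -5]]
```

View pics/c1.png

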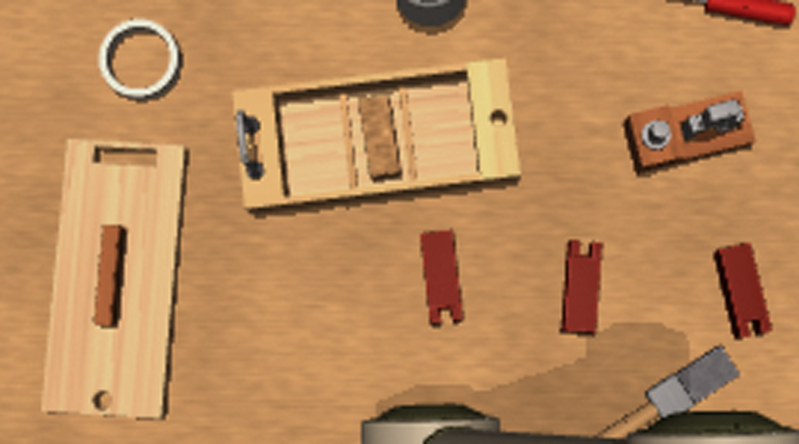

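```bash
cat >> h.py <<'E'
def rects(n,mask,P,d,lo=60,hh=None,q=True):
    out=[]
    for k in cv2.findContours(mask.astype(np.uint8),cv2.RETR_EXTERNAL,cv2.CHAIN_APPROX_NONE)[0]:
        if cv2.contourArea(k)<lo: continue
        m=np.zeros(mask.shape,np.uint8); cv2.drawContours(m,[k],-1,1,-1); m=(m>0)&(d>0)&mask
        h=np.median(P[m][:,2]) if hh is None else hh
        pts=np.array([ray(n,u,v,h)[:2] for u,v in k[:,0]],np.float32)
        (cx,cy),(w,l),an=cv2.minAreaRect(pts*1000)
        if w<l: w,l,an=l,w,an+90
        out.append((cx,cy,w,l,an%180,h*1000))
        print(n,'px',k[:,0].mean(0).round(),'c %.1f %.1f size %.0f %.0f long yaw %.1f h %.1f'%(cx,cy,w,l,an%180,np.median(P[m][:,2])*1000))
    return out
def reds(n='top',f='t.png'):
    a,d=look(n,f); P=cloud(n,d); h=cv2.cvtColor(a,cv2.COLOR_RGB2HSV); H,S,V=[h[...,i].astype(int) for i in range(3)]
    m=((H<6)|(H>172))&(S>150)&(V>45)&(V<190)
    m&=(P[...,2]>.015)&(P[...,0]<.72)&(P[...,1]<.4)
    rects(n,m,P,d); return a,d,P
E
python3 - <<'E'
from h import *
z=np.load('pics/top1.npz'); a,d=z['a'],z['d']; P=cloud('top',d)
s=(P[...,2]>.030)&(P[...,2]<.052); b=np.zeros_like(s); b[140:174,218:240]=1
rects('top',s&b,P,d)
print(ray('top',228.7,156.3,.04)); print(proj('scene',[.594,.07,.04]))
z=np.load('pics/scene1.npz'); a,d=z['a'],z['d']; P=cloud('scene',d)
s=(P[...,2]>.030)&(P[...,2]<.046); b=np.zeros_like(s); b[240:280,235:275]=1
rects('scene',s&b,P,d)
go(.59,.071,.25,97.3)
E
```

```text
top px [228. 156.] c 593.8 68.2 size 91 34 long yaw 8.8 h 39.5
[0.59181688 0.06503712 0.04      ]
[256.05201148 255.64934074]
scene px [256. 259.] c 600.2 75.1 size 92 36 long yaw 8.6 h 38.3
shift cm [ 58.96 -47.57  -0.14] yaw now -76.0  turn 6.7 (q6 -12.3; +turn = -yaw) tilt [-0.     0.001 -1.   ] t 0.1
```

Request:
apply_moves --motion '[{"tx": 15.6, "ty": -12.6, "turn": 5.3, "jaw": 0.5}, {"tx": 15.6, "ty": -12.6, "turn": 5.3, "jaw": 0.5}, {"tx": 15.6, "ty": -12.6, "turn": 5.3, "jaw": 0.5}, {"tx": 15.6, "ty": -12.6, "turn": 5.3, "jaw": 0.5}, {"tx": 15.6, "ty": -12.6, "turn": 5.3, "jaw": 0.5}]'

```text
invalid input
```

Request:
apply_moves --motion '[{"tx": 15.6, "ty": -12.6}, {"tx": 15.6, "ty": -12.6}, {"tx": 15.6, "ty": -12.6}, {"tx": 15.6, "ty": -12.6}, {"tx": 15.6, "ty": -12.6}]'

```text
invalid input
```

Request:
apply_moves --motion '[{"tx": 15.6, "ty": -12.6}, {"tx": 15.6, "ty": -12.6}, {"tx": 15.6, "ty": -12.6}, {"tx": 15.6, "ty": -12.6}, {"tx": 15.6, "ty": -12.6}]'

```text
invalid input
```

```bash
python3 -c "
from h import *
go(.595,.0695,.25,98.7)"
```

```text
shift cm [ 59.4  -47.3   -0.15] yaw now -76.0  turn 5.3 (q6 -12.3; +turn = -yaw) tilt [-0.     0.001 -1.   ] t 0.1
```

Request:
apply_moves --motion '[{"tx": 3.1, "ty": -2.5, "tz": 0, "turn": 5.3, "jaw": 0.5}, {"tx": 6.2, "ty": -5.0, "tz": 0, "turn": 5.3, "jaw": 0.5}, {"tx": 9.3, "ty": -7.5, "tz": 0, "turn": 5.3, "jaw": 0.5}, {"tx": 12.4, "ty": -10, "tz": 0, "turn": 5.3, "jaw": 0.5}, {"tx": 15.6, "ty": -12.6, "tz": 0, "turn": 5.3, "jaw": 0.5}]'

```text
time_s: 0.52
position: [0.2547, -0.3716, 0.2477]
tool_rot: [[0.989, 0.151, -0.0], [0.151, -0.989, 0.002], [0.0, -0.002, -1.0]]
ft_force: [0.1, -0.3, 0.7]
grip_width: 0.0643
```

Request:
apply_moves --motion '[{"tx": 14.4, "ty": -13.8, "tz": 0, "turn": 0, "jaw": 0.5}, {"tx": 14.4, "ty": -13.8, "tz": 0, "turn": 0, "jaw": 0.5}, {"tx": 14.4, "ty": -13.8, "tz": 0, "turn": 0, "jaw": 0.5}, {"tx": 14.4, "ty": -13.8, "tz": 0, "turn": 0, "jaw": 0.5}, {"tx": 14.4, "ty": -13.8, "tz": 0, "turn": 0, "jaw": 0.5}]'

```text
time_s: 0.93
position: [0.3771, -0.211, 0.2479]
tool_rot: [[0.988, 0.152, -0.0], [0.152, -0.988, 0.002], [0.0, -0.002, -1.0]]
ft_force: [0.5, -0.2, 0.1]
grip_width: 0.0643
```

Request:
apply_moves --motion '[{"tx": 14.4, "ty": -13.8, "tz": 0, "turn": 0, "jaw": 0.5}, {"tx": 14.4, "ty": -13.8, "tz": 0, "turn": 0, "jaw": 0.5}, {"tx": 14.4, "ty": -13.8, "tz": 0, "turn": 0, "jaw": 0.5}, {"tx": 14.4, "ty": -13.8, "tz": 0, "turn": 0, "jaw": 0.5}, {"tx": 14.4, "ty": -13.8, "tz": 0, "turn": 0, "jaw": 0.5}]'

```text
time_s: 1.35
position: [0.4995, -0.0502, 0.2481]
tool_rot: [[0.988, 0.153, -0.0], [0.153, -0.988, 0.003], [-0.0, -0.003, -1.0]]
ft_force: [0.4, -0.6, -0.3]
grip_width: 0.0638
```

Request:
apply_moves --motion '[{"tx": 11.5, "ty": -10.9, "tz": 0, "turn": 0, "jaw": 0.5}, {"tx": 11.5, "ty": -10.9, "tz": 0, "turn": 0, "jaw": 0.5}, {"tx": 11.5, "ty": -10.9, "tz": 0, "turn": 0, "jaw": 0.5}, {"tx": 11.5, "ty": -10.9, "tz": 0, "turn": 0, "jaw": 0.5}, {"tx": 11.5, "ty": -10.9, "tz": 0, "turn": 0, "jaw": 0.5}]'

```text
time_s: 1.77
position: [0.5986, 0.0797, 0.247]
tool_rot: [[0.988, 0.157, -0.001], [0.157, -0.988, 0.004], [-0.0, -0.004, -1.0]]
ft_force: [0.4, 0.1, -1.3]
grip_width: 0.0641
```

```bash
python3 -c "
from h import *
go(.595,.0695,.036,98.7)"
```

```text
shift cm [-0.51  1.04 21.09] yaw now -81.0  turn 0.3 (q6 77.2; +turn = -yaw) tilt [-0.001  0.004 -1.   ] t 1.7667
```

Request:
apply_moves --motion '[{"tx": -0.5, "ty": 1.0, "tz": 4, "turn": 0.3, "jaw": 0.4}, {"tx": -0.5, "ty": 1.0, "tz": 8, "turn": 0.3, "jaw": 0.4}, {"tx": -0.5, "ty": 1.0, "tz": 12, "turn": 0.3, "jaw": 0.4}, {"tx": -0.5, "ty": 1.0, "tz": 16, "turn": 0.3, "jaw": 0.4}, {"tx": -0.5, "ty": 1.0, "tz": 16.5, "turn": 0.3, "jaw": 0.4}]'

```text
time_s: 2.18
position: [0.5915, 0.0697, 0.0754]
tool_rot: [[0.988, 0.152, -0.013], [0.152, -0.988, 0.005], [-0.012, -0.007, -1.0]]
ft_force: [-0.5, -0.2, -1.6]
grip_width: 0.0597
```

```bash
python3 -c "
from h import *
go(.595,.0695,.036,98.7)
a,d=look('scene','s2.png')
cv2.imwrite('pics/s2c.png',cv2.resize(a[180:330,170:370],(0,0),fx=3.5,fy=3.5)[:,:,::-1])"
```

```text
shift cm [0.39 0.1  3.93] yaw now -81.3  turn 0.0 (q6 76.4; +turn = -yaw) tilt [-0.013  0.005 -1.   ] t 2.1833
```

View pics/s2c.png

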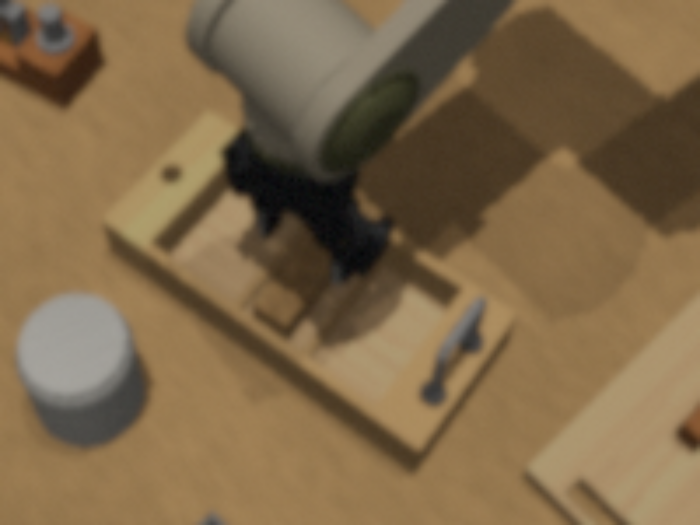

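The fingers straddle the cork block in the middle bay, well centred. I'll go down and grip.

Request:
apply_moves --motion '[{"tx": 0.4, "ty": 0, "tz": 2.5, "turn": 0, "jaw": 0.4}, {"tx": 0.4, "ty": 0, "tz": 3.9, "turn": 0, "jaw": 0.4}, {"tx": 0.4, "ty": 0, "tz": 3.9, "turn": 0, "jaw": 0.4}, {"tx": 0.4, "ty": 0, "tz": 3.9, "turn": 0, "jaw": -1}, {"tx": 0.4, "ty": 0, "tz": 3.9, "turn": 0, "jaw": -1}]' --squeeze 30

```text
time_s: 2.65
position: [0.5977, 0.0703, 0.0416]
tool_rot: [[0.988, 0.152, -0.006], [0.152, -0.988, 0.004], [-0.005, -0.005, -1.0]]
ft_force: [0.3, -0.1, 0.6]
grip_width: 0.0366
```

Request:
apply_moves --motion '[{"tx": 0, "ty": 0, "tz": 0, "turn": 0, "jaw": -1}, {"tx": 0, "ty": 0, "tz": 0, "turn": 0, "jaw": -1}, {"tx": 0, "ty": 0, "tz": 0, "turn": 0, "jaw": -1}, {"tx": 0, "ty": 0, "tz": 0, "turn": 0, "jaw": -1}, {"tx": 0, "ty": 0, "tz": 0, "turn": 0, "jaw": -1}]'

```text
time_s: 3.07
position: [0.5977, 0.0703, 0.0418]
tool_rot: [[0.988, 0.152, -0.006], [0.152, -0.988, 0.004], [-0.005, -0.005, -1.0]]
ft_force: [0.1, 0.5, 3.4]
grip_width: 0.0328
```

Request:
apply_moves --motion '[{"tx": 0, "ty": 0, "tz": -3, "turn": 0, "jaw": -1}, {"tx": 0, "ty": 0, "tz": -6, "turn": 0, "jaw": -1}, {"tx": 0, "ty": 0, "tz": -9, "turn": 0, "jaw": -1}, {"tx": 0, "ty": 0, "tz": -11, "turn": 0, "jaw": -1}, {"tx": 0, "ty": 0, "tz": -11, "turn": 0, "jaw": -1}]'

```text
time_s: 3.48
position: [0.6, 0.0698, 0.1564]
tool_rot: [[0.988, 0.152, 0.002], [0.152, -0.988, 0.004], [0.003, -0.003, -1.0]]
ft_force: [0.2, 0.7, 0.9]
grip_width: 0.0331
```

```bash
python3 -c "
from h import *
go(.345,.13,.15,98.7)"
```

```text
shift cm [-24.29  -9.83   0.6 ] yaw now -81.3  turn 0.0 (q6 76.5; +turn = -yaw) tilt [ 0.002  0.004 -1.   ] t 3.4833
```

Request:
apply_moves --motion '[{"tx": -18, "ty": -7.3, "tz": 0.5, "turn": 0, "jaw": -1}, {"tx": -18, "ty": -7.3, "tz": 0.5, "turn": 0, "jaw": -1}, {"tx": -18, "ty": -7.3, "tz": 0.5, "turn": 0, "jaw": -1}, {"tx": -18, "ty": -7.3, "tz": 0.5, "turn": 0, "jaw": -1}, {"tx": -18, "ty": -7.3, "tz": 0.5, "turn": 0, "jaw": -1}]'

```text
time_s: 3.9
position: [0.4066, 0.1153, 0.1502]
tool_rot: [[0.988, 0.153, -0.001], [0.153, -0.988, 0.004], [-0.001, -0.004, -1.0]]
ft_force: [0.3, 0.7, -0.4]
grip_width: 0.0333
```

Request:
apply_moves --motion '[{"tx": -4, "ty": -1.3, "tz": 2, "turn": 0, "jaw": -1}, {"tx": -6.3, "ty": -1.5, "tz": 5, "turn": 0, "jaw": -1}, {"tx": -6.3, "ty": -1.5, "tz": 8, "turn": 0, "jaw": -1}, {"tx": -6.3, "ty": -1.5, "tz": 9.0, "turn": 0, "jaw": -1}, {"tx": -6.3, "ty": -1.5, "tz": 9.0, "turn": 0, "jaw": -1}]'

```text
time_s: 4.32
position: [0.3401, 0.1209, 0.0584]
tool_rot: [[0.988, 0.153, -0.007], [0.153, -0.988, 0.004], [-0.006, -0.005, -1.0]]
ft_force: [0.5, -0.6, -0.1]
grip_width: 0.033
```

```bash
python3 -c "
from h import *
go(.345,.12,.0365,98.7)"
```

```text
shift cm [0.48 0.17 2.18] yaw now -81.2  turn 0.1 (q6 81.4; +turn = -yaw) tilt [-0.007  0.004 -1.   ] t 4.3167
```

Lower, release and rise, then look at the blocks.

Request:
apply_moves --motion '[{"tx": 0.3, "ty": 0, "tz": 1.2, "turn": 0, "jaw": -1}, {"tx": 0.3, "ty": 0, "tz": 2.2, "turn": 0, "jaw": -1}, {"tx": 0.3, "ty": 0, "tz": 2.2, "turn": 0, "jaw": -1}, {"tx": 0.3, "ty": 0, "tz": 2.2, "turn": 0, "jaw": 0.4}, {"tx": 0.3, "ty": 0, "tz": 2.2, "turn": 0, "jaw": 0.4}]'

```text
time_s: 4.73
position: [0.3433, 0.1214, 0.0368]
tool_rot: [[0.988, 0.153, -0.006], [0.153, -0.988, 0.004], [-0.005, -0.005, -1.0]]
ft_force: [0.2, 0.8, 0.6]
grip_width: 0.056
```

Request:
apply_moves --motion '[{"tx": 0, "ty": 0, "tz": 0, "turn": 0, "jaw": 0.4}, {"tx": 0, "ty": 0, "tz": -4, "turn": 0, "jaw": 0.4}, {"tx": 0, "ty": 0, "tz": -8, "turn": 0, "jaw": 0.4}, {"tx": 0, "ty": 0, "tz": -11, "turn": 0, "jaw": 0.4}, {"tx": 0, "ty": 0, "tz": -11, "turn": 0, "jaw": 0.4}]'

```text
time_s: 5.15
position: [0.3461, 0.1211, 0.1517]
tool_rot: [[0.988, 0.153, 0.004], [0.153, -0.988, 0.004], [0.005, -0.003, -1.0]]
ft_force: [0.5, -0.1, 0.0]
grip_width: 0.0601
```

```bash
python3 -c "
from h import *
reds('top','t3.png'); reds('scene','s3.png')
go(.44,-.0015,.15,97.5)"
```

```text
top px [351. 208.] c 425.7 -335.1 size 98 34 long yaw 12.9 h 35.8
top px [296. 206.] c 428.7 -156.4 size 99 34 long yaw 175.6 h 35.5
top px [249. 204.] c 439.4 -1.6 size 97 35 long yaw 7.2 h 35.2
scene px [276. 212.] c 448.5 8.5 size 100 35 long yaw 8.3 h 34.0
scene px [242. 182.] c 435.8 -147.8 size 94 35 long yaw 175.5 h 33.9
scene px [207. 152.] c 434.4 -325.0 size 95 32 long yaw 12.1 h 33.5
shift cm [ 7.59 13.57 -0.3 ] yaw now -81.2  turn 1.3 (q6 81.5; +turn = -yaw) tilt [-0.003  0.004 -1.   ] t 5.25
```

Request:
apply_moves --motion '[{"tx": 7.6, "ty": 13.4, "tz": 0, "turn": 1.2, "jaw": 0.4}, {"tx": 7.6, "ty": 13.4, "tz": 0, "turn": 1.2, "jaw": 0.4}, {"tx": 7.6, "ty": 13.4, "tz": 0, "turn": 1.2, "jaw": 0.4}, {"tx": 7.6, "ty": 13.4, "tz": 0, "turn": 1.2, "jaw": 0.4}, {"tx": 7.6, "ty": 13.4, "tz": 2, "turn": 1.2, "jaw": 0.4}]'

```text
time_s: 5.67
position: [0.4441, -0.004, 0.1277]
tool_rot: [[0.992, 0.128, 0.003], [0.128, -0.992, 0.002], [0.003, -0.001, -1.0]]
ft_force: [0.7, 0.7, -0.3]
grip_width: 0.0599
```

```bash
python3 -c "
from h import *
go(.4405,.000,.032,97.4)"
```

```text
shift cm [-0.34 -0.43  9.57] yaw now -82.6  turn -0.0 (q6 66.6; +turn = -yaw) tilt [ 0.003  0.002 -1.   ] t 5.6667
```

Request:
apply_moves --motion '[{"tx": -0.2, "ty": -0.4, "tz": 4, "turn": 0, "jaw": 0.4}, {"tx": -0.2, "ty": -0.4, "tz": 8, "turn": 0, "jaw": 0.4}, {"tx": -0.2, "ty": -0.4, "tz": 9.6, "turn": 0, "jaw": 0.4}, {"tx": -0.2, "ty": -0.4, "tz": 9.6, "turn": 0, "jaw": 0.4}, {"tx": -0.2, "ty": -0.4, "tz": 9.6, "turn": 0, "jaw": -1}]'

```text
time_s: 6.08
position: [0.4412, 0.0, 0.0308]
tool_rot: [[0.992, 0.128, -0.0], [0.128, -0.992, 0.002], [-0.0, -0.003, -1.0]]
ft_force: [0.2, -0.7, 0.0]
grip_width: 0.049
```

Request:
apply_moves --motion '[{"tx": 0, "ty": 0, "tz": 0, "turn": 0, "jaw": -1}, {"tx": 0, "ty": 0, "tz": 0, "turn": 0, "jaw": -1}, {"tx": 0, "ty": 0, "tz": 0, "turn": 0, "jaw": -1}, {"tx": 0, "ty": 0, "tz": 0, "turn": 0, "jaw": -1}, {"tx": 0, "ty": 0, "tz": 0, "turn": 0, "jaw": -1}]'

```text
time_s: 6.5
position: [0.4415, -0.0, 0.0315]
tool_rot: [[0.992, 0.128, 0.001], [0.128, -0.992, 0.002], [0.001, -0.002, -1.0]]
ft_force: [-0.1, 1.0, 6.3]
grip_width: 0.0355
```

Request:
apply_moves --motion '[{"tx": 0, "ty": 0, "tz": -4, "turn": 0, "jaw": -1}, {"tx": 0, "ty": 0, "tz": -8, "turn": 0, "jaw": -1}, {"tx": 0, "ty": 0, "tz": -12, "turn": 0, "jaw": -1}, {"tx": 0, "ty": 0, "tz": -14, "turn": 0, "jaw": -1}, {"tx": 0, "ty": 0, "tz": -14, "turn": 0, "jaw": -1}]'

```text
time_s: 6.92
position: [0.4429, -0.0006, 0.1759]
tool_rot: [[0.992, 0.128, 0.01], [0.128, -0.992, -0.0], [0.01, 0.002, -1.0]]
ft_force: [-0.1, -0.4, -0.2]
grip_width: 0.0354
```

```bash
python3 -c "
from h import *
go(.588,.137,.17,97.3)"
```

```text
shift cm [ 16.15 -11.79   0.73] yaw now -82.6  turn 0.1 (q6 67.0; +turn = -yaw) tilt [ 0.01 -0.   -1.  ] t 6.9167
```

Request:
apply_moves --motion '[{"tx": 16.2, "ty": -11.8, "tz": 0.5, "turn": 0, "jaw": -1}, {"tx": 16.2, "ty": -11.8, "tz": 0.5, "turn": 0, "jaw": -1}, {"tx": 16.2, "ty": -11.8, "tz": 0.5, "turn": 0, "jaw": -1}, {"tx": 16.2, "ty": -11.8, "tz": 0.5, "turn": 0, "jaw": -1}, {"tx": 16.2, "ty": -11.8, "tz": 0.5, "turn": 0, "jaw": -1}]'

```text
time_s: 7.33
position: [0.5895, 0.1393, 0.171]
tool_rot: [[0.992, 0.129, 0.009], [0.129, -0.992, -0.0], [0.009, 0.001, -1.0]]
ft_force: [0.9, 0.2, -0.6]
grip_width: 0.0354
```

```bash
python3 -c "
from h import *
go(.588,.137,.040,97.3)"
```

```text
shift cm [-0.29  0.19 13.09] yaw now -82.6  turn 0.1 (q6 84.7; +turn = -yaw) tilt [ 0.009 -0.    -1.   ] t 7.3333
```

Request:
apply_moves --motion '[{"tx": 0.1, "ty": 0.2, "tz": 4, "turn": 0, "jaw": -1}, {"tx": 0.1, "ty": 0.2, "tz": 8, "turn": 0, "jaw": -1}, {"tx": 0.1, "ty": 0.2, "tz": 11, "turn": 0, "jaw": -1}, {"tx": 0.1, "ty": 0.2, "tz": 12.5, "turn": 0, "jaw": -1}, {"tx": 0.1, "ty": 0.2, "tz": 13, "turn": 0, "jaw": -1}]'

```text
time_s: 7.75
position: [0.5894, 0.1374, 0.0375]
tool_rot: [[0.992, 0.129, 0.0], [0.129, -0.992, -0.001], [0.0, 0.001, -1.0]]
ft_force: [-13.9, -1.2, 22.0]
grip_width: 0.0357
```

Request:
apply_moves --motion '[{"tx": 0, "ty": 0, "tz": 0.2, "turn": 0, "jaw": -1}, {"tx": 0, "ty": 0, "tz": 0.2, "turn": 0, "jaw": 0.1}, {"tx": 0, "ty": 0, "tz": 0.2, "turn": 0, "jaw": 0.1}, {"tx": 0, "ty": 0, "tz": 0.2, "turn": 0, "jaw": 0.1}, {"tx": 0, "ty": 0, "tz": 0.2, "turn": 0, "jaw": 0.1}]'

```text
time_s: 8.17
position: [0.5894, 0.1373, 0.0354]
tool_rot: [[0.992, 0.129, 0.0], [0.129, -0.992, -0.001], [0.0, 0.001, -1.0]]
ft_force: [-0.7, 0.6, -0.0]
grip_width: 0.0469
```

Request:
apply_moves --motion '[{"tx": 0, "ty": 0, "tz": -4, "turn": 0, "jaw": 0.1}, {"tx": 0, "ty": 0, "tz": -8, "turn": 0, "jaw": 0.1}, {"tx": 0, "ty": 0, "tz": -12, "turn": 0, "jaw": 0.1}, {"tx": 0, "ty": 0, "tz": -16, "turn": 0, "jaw": 0.1}, {"tx": 0, "ty": 0, "tz": -17, "turn": 0, "jaw": 0.1}]'

```text
time_s: 8.58
position: [0.591, 0.1376, 0.2121]
tool_rot: [[0.992, 0.129, 0.011], [0.129, -0.992, -0.0], [0.011, 0.002, -1.0]]
ft_force: [0.2, -0.8, 0.4]
grip_width: 0.0469
```

Request:
apply_moves --motion '[{"tx": -13, "ty": 13.5, "tz": 0, "turn": 0, "jaw": 0.4}, {"tx": -13, "ty": 13.5, "tz": 0, "turn": 0, "jaw": 0.4}, {"tx": -13, "ty": 13.5, "tz": 0, "turn": 0, "jaw": 0.4}, {"tx": -13, "ty": 13.5, "tz": 0, "turn": 0, "jaw": 0.4}, {"tx": -13, "ty": 13.5, "tz": 0, "turn": 0, "jaw": 0.4}]'

```text
time_s: 9.0
position: [0.477, -0.0154, 0.2108]
tool_rot: [[0.992, 0.128, 0.01], [0.128, -0.992, -0.001], [0.009, 0.002, -1.0]]
ft_force: [0.8, -1.0, 0.6]
grip_width: 0.06
```

```bash
python3 -c "
from h import *
reds('top','t4.png'); reds('scene','s4.png')
go(.4295,-.155,.15,85.6)"
```

```text
top px [351. 208.] c 425.7 -335.0 size 98 34 long yaw 12.9 h 35.9
top px [296. 206.] c 429.1 -156.4 size 98 34 long yaw 175.6 h 35.9
top px [207. 158.] c 586.8 134.9 size 98 34 long yaw 7.2 h 41.2
scene px [277. 271.] c 589.4 141.2 size 95 34 long yaw 8.0 h 40.7
scene px [242. 182.] c 436.2 -147.1 size 98 35 long yaw 175.5 h 34.1
scene px [206. 154.] c 437.5 -323.1 size 102 34 long yaw 12.1 h 33.5
shift cm [-6.64 13.26  6.06] yaw now -82.8  turn 11.6 (q6 66.6; +turn = -yaw) tilt [ 0.01  -0.001 -1.   ] t 9.1
```

Request:
apply_moves --motion '[{"tx": -6.5, "ty": 13.1, "tz": 4, "turn": 6, "jaw": 0.4}, {"tx": -6.5, "ty": 13.1, "tz": 4, "turn": 11.6, "jaw": 0.4}, {"tx": -6.5, "ty": 13.1, "tz": 6, "turn": 11.6, "jaw": 0.4}, {"tx": -6.5, "ty": 13.1, "tz": 8, "turn": 11.6, "jaw": 0.4}, {"tx": -6.5, "ty": 13.1, "tz": 8, "turn": 11.6, "jaw": 0.4}]'

```text
time_s: 9.52
position: [0.4291, -0.1551, 0.127]
tool_rot: [[0.997, -0.079, 0.006], [-0.079, -0.997, 0.002], [0.006, -0.002, -1.0]]
ft_force: [-0.6, 0.1, -0.4]
grip_width: 0.0599
```

```bash
python3 -c "
from h import *
go(.431,-.1545,.032,85.6)"
```

```text
shift cm [ 0.13 -0.06  9.5 ] yaw now -94.5  turn -0.1 (q6 59.4; +turn = -yaw) tilt [ 0.006  0.002 -1.   ] t 9.5167
```

Request:
apply_moves --motion '[{"tx": 0.2, "ty": 0, "tz": 4, "turn": 0, "jaw": 0.4}, {"tx": 0.2, "ty": 0, "tz": 8, "turn": 0, "jaw": 0.4}, {"tx": 0.2, "ty": 0, "tz": 9.5, "turn": 0, "jaw": 0.4}, {"tx": 0.2, "ty": 0, "tz": 9.5, "turn": 0, "jaw": 0.4}, {"tx": 0.2, "ty": 0, "tz": 9.5, "turn": 0, "jaw": -1}]'

```text
time_s: 9.93
position: [0.4322, -0.1546, 0.0319]
tool_rot: [[0.997, -0.079, 0.005], [-0.079, -0.997, 0.003], [0.005, -0.003, -1.0]]
ft_force: [0.7, -0.3, 0.1]
grip_width: 0.0495
```

Request:
apply_moves --motion '[{"tx": 0, "ty": 0, "tz": 0, "turn": 0, "jaw": -1}, {"tx": 0, "ty": 0, "tz": 0, "turn": 0, "jaw": -1}, {"tx": 0, "ty": 0, "tz": 0, "turn": 0, "jaw": -1}, {"tx": 0, "ty": 0, "tz": 0, "turn": 0, "jaw": -1}, {"tx": 0, "ty": 0, "tz": 0, "turn": 0, "jaw": -1}]'

```text
time_s: 10.35
position: [0.4331, -0.1547, 0.0333]
tool_rot: [[0.997, -0.078, 0.008], [-0.078, -0.997, 0.001], [0.008, -0.002, -1.0]]
ft_force: [0.3, 2.5, 7.3]
grip_width: 0.0354
```

Request:
apply_moves --motion '[{"tx": 0, "ty": 0, "tz": -4, "turn": 0, "jaw": -1}, {"tx": 0, "ty": 0, "tz": -8, "turn": -6, "jaw": -1}, {"tx": 0, "ty": 0, "tz": -12, "turn": -11.8, "jaw": -1}, {"tx": 0, "ty": 0, "tz": -14, "turn": -11.8, "jaw": -1}, {"tx": 0, "ty": 0, "tz": -14, "turn": -11.8, "jaw": -1}]'

```text
time_s: 10.77
position: [0.4334, -0.1557, 0.1782]
tool_rot: [[0.992, 0.128, 0.016], [0.128, -0.992, -0.004], [0.015, 0.006, -1.0]]
ft_force: [-0.5, 0.5, -0.4]
grip_width: 0.0355
```

```bash
python3 -c "
from h import *
go(.5965,.073,.17,97.3)"
```

```text
shift cm [ 19.08 -20.61   0.98] yaw now -82.7  turn 0.0 (q6 47.8; +turn = -yaw) tilt [ 0.016 -0.004 -1.   ] t 10.7667
```

Request:
apply_moves --motion '[{"tx": 9.5, "ty": -10.3, "tz": 0.5, "turn": 0, "jaw": -1}, {"tx": 9.5, "ty": -10.3, "tz": 0.5, "turn": 0, "jaw": -1}, {"tx": 9.5, "ty": -10.3, "tz": 0.5, "turn": 0, "jaw": -1}, {"tx": 9.5, "ty": -10.3, "tz": 0.5, "turn": 0, "jaw": -1}, {"tx": 9.5, "ty": -10.3, "tz": 0.5, "turn": 0, "jaw": -1}]'

```text
time_s: 11.18
position: [0.5156, -0.0387, 0.1733]
tool_rot: [[0.991, 0.131, 0.016], [0.131, -0.991, -0.004], [0.015, 0.006, -1.0]]
ft_force: [0.2, -1.0, -1.4]
grip_width: 0.0351
```

Request:
apply_moves --motion '[{"tx": 9.5, "ty": -10.3, "tz": 0.3, "turn": 0, "jaw": -1}, {"tx": 9.5, "ty": -10.3, "tz": 0.3, "turn": 0, "jaw": -1}, {"tx": 9.5, "ty": -10.3, "tz": 0.3, "turn": 0, "jaw": -1}, {"tx": 9.5, "ty": -10.3, "tz": 0.3, "turn": 0, "jaw": -1}, {"tx": 9.5, "ty": -10.3, "tz": 0.3, "turn": 0, "jaw": -1}]'

```text
time_s: 11.6
position: [0.5972, 0.0783, 0.17]
tool_rot: [[0.991, 0.134, 0.015], [0.134, -0.991, -0.003], [0.015, 0.005, -1.0]]
ft_force: [-0.7, 0.1, -0.8]
grip_width: 0.0351
```

```bash
python3 -c "
from h import *
go(.597,.073,.040,97.3)"
```

```text
shift cm [-0.28  0.46 13.  ] yaw now -82.3  turn 0.4 (q6 78.6; +turn = -yaw) tilt [ 0.015 -0.003 -1.   ] t 11.6
```

Request:
apply_moves --motion '[{"tx": 0, "ty": 0.5, "tz": 4, "turn": 0.4, "jaw": -1}, {"tx": 0, "ty": 0.5, "tz": 8, "turn": 0.4, "jaw": -1}, {"tx": 0, "ty": 0.5, "tz": 11, "turn": 0.4, "jaw": -1}, {"tx": 0, "ty": 0.5, "tz": 12.4, "turn": 0.4, "jaw": -1}, {"tx": 0, "ty": 0.5, "tz": 12.6, "turn": 0.4, "jaw": -1}]'

```text
time_s: 12.02
position: [0.5974, 0.0718, 0.0405]
tool_rot: [[0.992, 0.125, 0.008], [0.125, -0.992, -0.003], [0.008, 0.004, -1.0]]
ft_force: [-0.9, 0.4, -0.3]
grip_width: 0.0355
```

Request:
apply_moves --motion '[{"tx": 0, "ty": 0, "tz": 0.1, "turn": 0, "jaw": -1}, {"tx": 0, "ty": 0, "tz": 0.1, "turn": 0, "jaw": 0.1}, {"tx": 0, "ty": 0, "tz": 0.1, "turn": 0, "jaw": 0.1}, {"tx": 0, "ty": 0, "tz": 0.1, "turn": 0, "jaw": 0.1}, {"tx": 0, "ty": 0, "tz": 0.1, "turn": 0, "jaw": 0.1}]'

```text
time_s: 12.43
position: [0.5978, 0.0717, 0.0406]
tool_rot: [[0.992, 0.125, 0.01], [0.125, -0.992, -0.003], [0.01, 0.004, -1.0]]
ft_force: [-0.5, -0.0, 0.7]
grip_width: 0.0472
```

Request:
apply_moves --motion '[{"tx": 0, "ty": 0, "tz": -4, "turn": 0, "jaw": 0.1}, {"tx": 0, "ty": 0, "tz": -8, "turn": 0, "jaw": 0.1}, {"tx": 0, "ty": 0, "tz": -12, "turn": 0, "jaw": 0.1}, {"tx": 0, "ty": 0, "tz": -16, "turn": 0, "jaw": 0.1}, {"tx": 0, "ty": 0, "tz": -17, "turn": 0, "jaw": 0.1}]'

```text
time_s: 12.85
position: [0.5978, 0.0723, 0.2182]
tool_rot: [[0.992, 0.126, 0.022], [0.126, -0.992, -0.004], [0.021, 0.007, -1.0]]
ft_force: [-0.3, -0.4, -0.5]
grip_width: 0.047
```

Request:
apply_moves --motion '[{"tx": -12, "ty": 16, "tz": 0, "turn": 0, "jaw": 0.4}, {"tx": -12, "ty": 16, "tz": 0, "turn": 0, "jaw": 0.4}, {"tx": -12, "ty": 16, "tz": 0, "turn": 0, "jaw": 0.4}, {"tx": -12, "ty": 16, "tz": 0, "turn": 0, "jaw": 0.4}, {"tx": -12, "ty": 16, "tz": 0, "turn": 0, "jaw": 0.4}]'

```text
time_s: 13.27
position: [0.4973, -0.1033, 0.2171]
tool_rot: [[0.992, 0.125, 0.023], [0.125, -0.992, -0.005], [0.022, 0.007, -1.0]]
ft_force: [1.5, -0.3, 0.5]
grip_width: 0.0597
```

```bash
python3 -c "
from h import *
reds('top','t5.png'); reds('scene','s5.png')
go(.428,-.333,.13,102.7)"
```

```text
top px [351. 208.] c 425.7 -335.1 size 98 34 long yaw 12.9 h 35.4
top px [207. 158.] c 587.1 134.9 size 99 34 long yaw 7.2 h 41.5
top px [228. 155.] c 592.7 67.8 size 98 34 long yaw 7.6 h 41.3
scene px [277. 271.] c 589.6 141.9 size 94 34 long yaw 6.9 h 40.7
scene px [256. 258.] c 595.7 76.2 size 98 34 long yaw 7.1 h 40.3
scene px [208. 152.] c 432.4 -324.0 size 106 34 long yaw 12.1 h 33.8
shift cm [-9.82 21.75  8.68] yaw now -83.1  turn -5.8 (q6 57.6; +turn = -yaw) tilt [ 0.022 -0.005 -1.   ] t 13.3667
```

Request:
apply_moves --motion '[{"tx": -8, "ty": 18, "tz": 2, "turn": -5.8, "jaw": 0.4}, {"tx": -8, "ty": 18, "tz": 2, "turn": -5.8, "jaw": 0.4}, {"tx": -8, "ty": 18, "tz": 2, "turn": -5.8, "jaw": 0.4}, {"tx": -8, "ty": 18, "tz": 2, "turn": -5.8, "jaw": 0.4}, {"tx": -8, "ty": 18, "tz": 2, "turn": -5.8, "jaw": 0.4}]'

```text
time_s: 13.78
position: [0.4395, -0.2951, 0.1969]
tool_rot: [[0.975, 0.221, 0.023], [0.221, -0.975, -0.006], [0.021, 0.011, -1.0]]
ft_force: [0.4, -0.3, 0.7]
grip_width: 0.0593
```

Request:
apply_moves --motion '[{"tx": -1.4, "ty": 3.7, "tz": 2.5, "turn": 0, "jaw": 0.4}, {"tx": -1.4, "ty": 3.7, "tz": 5, "turn": 0, "jaw": 0.4}, {"tx": -1.4, "ty": 3.7, "tz": 6.5, "turn": 0, "jaw": 0.4}, {"tx": -1.4, "ty": 3.7, "tz": 6.5, "turn": 0, "jaw": 0.4}, {"tx": -1.4, "ty": 3.7, "tz": 6.5, "turn": 0, "jaw": 0.4}]'

```text
time_s: 14.2
position: [0.4358, -0.3341, 0.132]
tool_rot: [[0.975, 0.221, 0.022], [0.221, -0.975, -0.005], [0.021, 0.01, -1.0]]
ft_force: [0.0, -0.0, 0.6]
grip_width: 0.06
```

```bash
python3 -c "
from h import *
go(.428,-.3325,.032,102.7)"
```

```text
shift cm [-0.93 -0.43  9.98] yaw now -77.2  turn 0.1 (q6 26.7; +turn = -yaw) tilt [ 0.022 -0.005 -1.   ] t 14.2
```

Request:
apply_moves --motion '[{"tx": -0.9, "ty": -0.4, "tz": 4, "turn": 0, "jaw": 0.4}, {"tx": -0.9, "ty": -0.4, "tz": 8, "turn": 0, "jaw": 0.4}, {"tx": -0.9, "ty": -0.4, "tz": 9.9, "turn": 0, "jaw": 0.4}, {"tx": -0.9, "ty": -0.4, "tz": 9.9, "turn": 0, "jaw": 0.4}, {"tx": -0.9, "ty": -0.4, "tz": 9.9, "turn": 0, "jaw": -1}]'

```text
time_s: 14.62
position: [0.4293, -0.3328, 0.034]
tool_rot: [[0.975, 0.222, 0.023], [0.222, -0.975, -0.006], [0.021, 0.011, -1.0]]
ft_force: [-0.1, 0.2, 0.6]
grip_width: 0.0493
```

Request:
apply_moves --motion '[{"tx": 0, "ty": 0, "tz": 0, "turn": 0, "jaw": -1}, {"tx": 0, "ty": 0, "tz": 0, "turn": 0, "jaw": -1}, {"tx": 0, "ty": 0, "tz": 0, "turn": 0, "jaw": -1}, {"tx": 0, "ty": 0, "tz": 0, "turn": 0, "jaw": -1}, {"tx": 0, "ty": 0, "tz": 0, "turn": 0, "jaw": -1}]'

```text
time_s: 15.03
position: [0.4304, -0.3336, 0.0365]
tool_rot: [[0.975, 0.222, 0.027], [0.223, -0.975, -0.009], [0.024, 0.015, -1.0]]
ft_force: [1.6, 0.2, 8.7]
grip_width: 0.035
```

Request:
apply_moves --motion '[{"tx": 0, "ty": 0, "tz": -4, "turn": 2, "jaw": -1}, {"tx": 0, "ty": 0, "tz": -8, "turn": 5.5, "jaw": -1}, {"tx": 0, "ty": 0, "tz": -12, "turn": 5.5, "jaw": -1}, {"tx": 0, "ty": 0, "tz": -14, "turn": 5.5, "jaw": -1}, {"tx": 0, "ty": 0, "tz": -14, "turn": 5.5, "jaw": -1}]'

```text
time_s: 15.45
position: [0.4279, -0.3335, 0.1826]
tool_rot: [[0.991, 0.128, 0.034], [0.129, -0.992, -0.018], [0.031, 0.022, -0.999]]
ft_force: [-0.4, -0.3, -0.7]
grip_width: 0.035
```

```bash
python3 -c "
from h import *
go(.606,.007,.17,97.3)"
```

```text
shift cm [ 22.   -31.52   1.24] yaw now -82.7  turn 0.0 (q6 31.5; +turn = -yaw) tilt [ 0.034 -0.018 -0.999] t 15.45
```

Request:
apply_moves --motion '[{"tx": 11, "ty": -15.8, "tz": 0.4, "turn": 0, "jaw": -1}, {"tx": 11, "ty": -15.8, "tz": 0.4, "turn": 0, "jaw": -1}, {"tx": 11, "ty": -15.8, "tz": 0.4, "turn": 0, "jaw": -1}, {"tx": 11, "ty": -15.8, "tz": 0.4, "turn": 0, "jaw": -1}, {"tx": 11, "ty": -15.8, "tz": 0.4, "turn": 0, "jaw": -1}]'

```text
time_s: 15.87
position: [0.5176, -0.1593, 0.1785]
tool_rot: [[0.991, 0.13, 0.034], [0.13, -0.991, -0.017], [0.032, 0.022, -0.999]]
ft_force: [-0.4, 0.2, -1.4]
grip_width: 0.0352
```

Request:
apply_moves --motion '[{"tx": 11, "ty": -15.5, "tz": 0.4, "turn": 0, "jaw": -1}, {"tx": 11, "ty": -15.5, "tz": 0.4, "turn": 0, "jaw": -1}, {"tx": 11, "ty": -15.5, "tz": 0.4, "turn": 0, "jaw": -1}, {"tx": 11, "ty": -15.5, "tz": 0.4, "turn": 0, "jaw": -1}, {"tx": 11, "ty": -15.5, "tz": 0.4, "turn": 0, "jaw": -1}]'

```text
time_s: 16.28
position: [0.6073, 0.0123, 0.1743]
tool_rot: [[0.991, 0.132, 0.034], [0.133, -0.991, -0.017], [0.032, 0.021, -0.999]]
ft_force: [0.4, -1.5, -1.0]
grip_width: 0.0353
```

```bash
python3 -c "
from h import *
go(.606,.007,.044,97.3)"
```

```text
shift cm [-0.61  0.24 13.03] yaw now -82.4  turn 0.3 (q6 72.8; +turn = -yaw) tilt [ 0.034 -0.017 -0.999] t 16.2833
```

Request:
apply_moves --motion '[{"tx": -0.4, "ty": 0.2, "tz": 3.5, "turn": 0.3, "jaw": -1}, {"tx": -0.4, "ty": 0.2, "tz": 7, "turn": 0.3, "jaw": -1}, {"tx": -0.4, "ty": 0.2, "tz": 10, "turn": 0.3, "jaw": -1}, {"tx": -0.4, "ty": 0.2, "tz": 12, "turn": 0.3, "jaw": -1}, {"tx": -0.4, "ty": 0.2, "tz": 12.8, "turn": 0.3, "jaw": -1}]'

```text
time_s: 16.7
position: [0.6063, 0.0081, 0.043]
tool_rot: [[0.991, 0.127, 0.029], [0.128, -0.992, -0.016], [0.027, 0.019, -0.999]]
ft_force: [-0.4, -0.1, -1.4]
grip_width: 0.0355
```

Request:
apply_moves --motion '[{"tx": 0, "ty": 0, "tz": 0.1, "turn": 0, "jaw": -1}, {"tx": 0, "ty": 0, "tz": 0.1, "turn": 0, "jaw": 0.1}, {"tx": 0, "ty": 0, "tz": 0.1, "turn": 0, "jaw": 0.1}, {"tx": 0, "ty": 0, "tz": -3, "turn": 0, "jaw": 0.1}, {"tx": 0, "ty": 0, "tz": -6, "turn": 0, "jaw": 0.1}]'

```text
time_s: 17.12
position: [0.6041, 0.009, 0.1035]
tool_rot: [[0.992, 0.127, 0.027], [0.127, -0.992, -0.015], [0.025, 0.019, -1.0]]
ft_force: [0.5, -0.6, 1.0]
grip_width: 0.0471
```

Request:
apply_moves --motion '[{"tx": 0, "ty": 0, "tz": -4, "turn": 0, "jaw": 0.1}, {"tx": 0, "ty": 0, "tz": -8, "turn": 0, "jaw": 0.1}, {"tx": 0, "ty": 0, "tz": -11, "turn": 0, "jaw": 0.1}, {"tx": 0, "ty": 0, "tz": -11, "turn": 0, "jaw": 0.1}, {"tx": 0, "ty": 0, "tz": -11, "turn": 0, "jaw": 0.1}]'

```text
time_s: 17.53
position: [0.6015, 0.0107, 0.216]
tool_rot: [[0.991, 0.127, 0.032], [0.128, -0.992, -0.016], [0.029, 0.02, -0.999]]
ft_force: [0.1, 0.4, -0.3]
grip_width: 0.0471
```

Request:
apply_moves --motion '[{"tx": -16, "ty": -8, "tz": -1, "turn": 0, "jaw": 0.4}, {"tx": -16, "ty": -8, "tz": -1, "turn": 0, "jaw": 0.4}, {"tx": -16, "ty": -8, "tz": -1, "turn": 0, "jaw": 0.4}, {"tx": -16, "ty": -8, "tz": -1, "turn": 0, "jaw": 0.4}, {"tx": -16, "ty": -8, "tz": -1, "turn": 0, "jaw": 0.4}]'

```text
time_s: 17.95
position: [0.427, 0.0714, 0.2187]
tool_rot: [[0.991, 0.128, 0.027], [0.129, -0.992, -0.015], [0.025, 0.019, -1.0]]
ft_force: [0.3, 0.6, -0.0]
grip_width: 0.06
```

```bash
cat > m2.py <<'E'
from h import *
import sys
t=sys.argv[1]
a,d,P=reds('top','t%s.png'%t); a2,d2,P2=reds('scene','s%s.png'%t)
def box(n,a,P,d,w,lo,hi):
    (x0,x1,y0,y1)=w; s=(P[...,2]>lo)&(P[...,2]<hi)&(d>0)&(P[...,0]>x0)&(P[...,0]<x1)&(P[...,1]>y0)&(P[...,1]<y1)
    rects(n,s,P,d,lo=15)
W=(.27,.62,.28,.45)
for n,A,Q,D in(('top',a,P,d),('scene',a2,P2,d2)):
    print('lid'); box(n,A,Q,D,W,.012,.03)
    print('bar'); box(n,A,Q,D,W,.042,.062)
    print('case'); box(n,A,Q,D,(.5,.7,-.1,.24),.047,.062)
    print('caddy'); box(n,A,Q,D,(.54,.66,-.36,-.19),.02,.15)
    print('pinhook top'); box(n,A,Q,D,(.54,.66,-.36,-.19),.08,.15)
big=lambda a,r:cv2.resize(np.clip(a[r]*1.5,0,255).astype(np.uint8),(400,300),interpolation=cv2.INTER_CUBIC)
cv2.imwrite('pics/c%s.png'%t,np.hstack([np.vstack([big(a,np.s_[130:190,170:290]),big(a,np.s_[135:177,305:363])]),np.vstack([big(a2,np.s_[200:310,190:330]),big(a2,np.s_[155:220,140:225])])])[:,:,::-1])
E
python3 m2.py 6
```

```text
top px [228. 156.] c 588.6 67.2 size 93 34 long yaw 6.9 h 41.5
top px [207. 158.] c 587.1 134.9 size 99 34 long yaw 7.2 h 41.5
top px [247. 154.] c 602.3 5.6 size 97 34 long yaw 7.1 h 41.3
scene px [277. 271.] c 589.9 141.6 size 95 34 long yaw 8.0 h 40.6
scene px [258. 257.] c 592.1 74.9 size 101 35 long yaw 7.4 h 40.5
scene px [240. 245.] c 604.7 14.4 size 96 36 long yaw 8.0 h 40.3
lid
top px [138. 204.] c 437.6 360.6 size 304 134 long yaw 176.8 h 21.1
bar
top px [136. 202.] c 437.7 360.1 size 108 22 long yaw 177.0 h 50.4
case
top px [225. 155.] c 594.3 71.0 size 304 134 long yaw 97.3 h 53.4
caddy
top px [333. 154.] c 601.3 -274.4 size 134 64 long yaw 103.6 h 51.8
pinhook top
top px [322. 154.] c 592.7 -235.4 size 16 16 long yaw 179.4 h 93.9
top px [343. 148.] c 607.2 -297.6 size 41 22 long yaw 108.9 h 112.7
lid
scene px [375. 299.] c 442.8 366.7 size 308 131 long yaw 176.8 h 20.6
bar
scene px [380. 291.] c 443.5 366.4 size 112 20 long yaw 176.9 h 50.3
case
scene px [259. 260.] c 599.5 76.1 size 305 134 long yaw 97.4 h 52.5
caddy
scene px [175. 188.] c 612.6 -272.8 size 171 85 long yaw 100.1 h 53.0
pinhook top
scene px [184. 185.] c 599.8 -225.8 size 28 18 long yaw 51.9 h 91.6
scene px [166. 174.] c 617.8 -287.0 size 59 31 long yaw 67.3 h 107.2
```

View pics/c6.png

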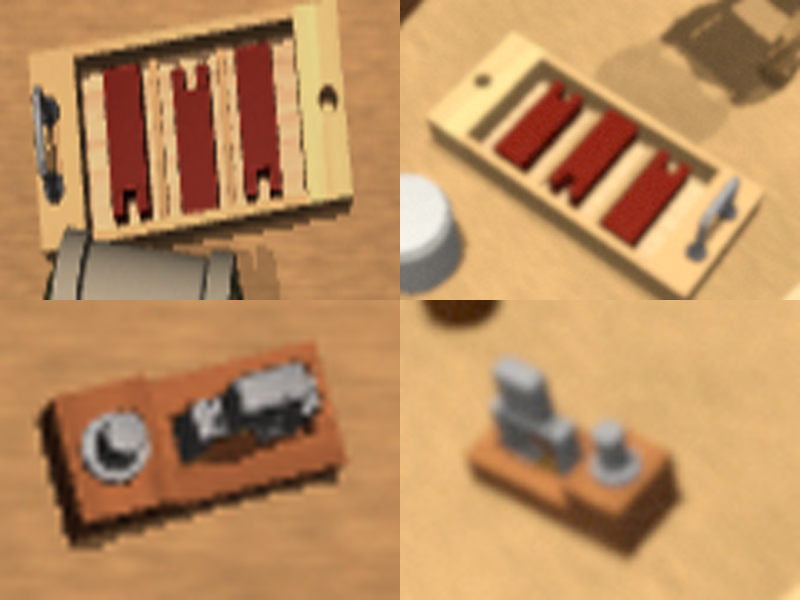

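All three blocks lie flat, one to a bay, and the sander is out. Next is the lid, pre-turning the wrist so it can rotate about 100° onto the case.

Request:
apply_moves --motion '[{"tx": 2.5, "ty": -15, "tz": 0, "turn": 5.5, "jaw": 0.4}, {"tx": 2.5, "ty": -15, "tz": 0, "turn": 10.5, "jaw": 0.4}, {"tx": 2.5, "ty": -15, "tz": 0, "turn": 10.5, "jaw": 0.4}, {"tx": 2.5, "ty": -15, "tz": 0, "turn": 10.5, "jaw": 0.4}, {"tx": 2.5, "ty": -15, "tz": 0, "turn": 10.5, "jaw": 0.4}]'

```text
time_s: 18.47
position: [0.4369, 0.2267, 0.2161]
tool_rot: [[0.998, -0.051, 0.03], [-0.05, -0.999, -0.015], [0.031, 0.013, -0.999]]
ft_force: [0.2, 0.3, -0.7]
grip_width: 0.0597
```

```bash
python3 -c "
from h import *
go(.4403,.3636,.22,86.8)"
```

```text
shift cm [ -0.34 -13.68  -0.58] yaw now -92.9  turn 0.3 (q6 107.5; +turn = -yaw) tilt [ 0.03  -0.015 -0.999] t 18.4667
```

Request:
apply_moves --motion '[{"tx": -0.3, "ty": -13.7, "tz": -1, "turn": 0.3, "jaw": 0.4}, {"tx": -0.3, "ty": -13.7, "tz": -1, "turn": 0.3, "jaw": 0.4}, {"tx": -0.3, "ty": -13.7, "tz": -1, "turn": 0.3, "jaw": 0.4}, {"tx": -0.3, "ty": -13.7, "tz": -1, "turn": 0.3, "jaw": 0.4}, {"tx": -0.3, "ty": -13.7, "tz": -1, "turn": 0.3, "jaw": 0.4}]'

```text
time_s: 18.88
position: [0.4416, 0.3668, 0.2229]
tool_rot: [[0.998, -0.053, 0.03], [-0.053, -0.999, -0.014], [0.03, 0.013, -0.999]]
ft_force: [-0.2, 0.5, 1.0]
grip_width: 0.06
```

Request:
apply_moves --motion '[{"tx": 0, "ty": 0, "tz": 4, "turn": 0, "jaw": 0.4}, {"tx": 0, "ty": 0, "tz": 8, "turn": 0, "jaw": 0.4}, {"tx": 0, "ty": 0, "tz": 12, "turn": 0, "jaw": 0.4}]'

```text
time_s: 19.13
position: [0.4462, 0.3641, 0.101]
tool_rot: [[0.998, -0.054, 0.031], [-0.053, -0.998, -0.014], [0.031, 0.013, -0.999]]
ft_force: [1.0, 0.4, -0.2]
grip_width: 0.0599
```

```bash
python3 -c "
from h import *
go(.4403,.3636,.22,86.8)"
```

```text
shift cm [ -0.21   0.23 -11.91] yaw now -93.1  turn 0.1 (q6 121.9; +turn = -yaw) tilt [ 0.031 -0.014 -0.999] t 19.1333
```

Request:
apply_moves --motion '[{"tx": 0, "ty": 0, "tz": -4, "turn": 0, "jaw": 0.4}, {"tx": 0, "ty": 2, "tz": -8, "turn": 0, "jaw": 0.4}, {"tx": 0, "ty": 5, "tz": -11, "turn": 0, "jaw": 0.4}, {"tx": 0, "ty": 8, "tz": -11, "turn": 0, "jaw": 0.4}, {"tx": 0, "ty": 11, "tz": -11, "turn": 0, "jaw": 0.4}]'

```text
time_s: 19.55
position: [0.4383, 0.2538, 0.2136]
tool_rot: [[0.998, -0.054, 0.034], [-0.054, -0.998, -0.014], [0.035, 0.012, -0.999]]
ft_force: [1.1, -0.5, -1.1]
grip_width: 0.0598
```

Request:
apply_moves --motion '[{"tx": 0, "ty": 19, "tz": 0, "turn": 0, "jaw": 0.4}, {"tx": 0, "ty": 19, "tz": 0, "turn": 0, "jaw": 0.4}, {"tx": 0, "ty": 19, "tz": 0, "turn": 0, "jaw": 0.4}, {"tx": 0, "ty": 19, "tz": 0, "turn": 0, "jaw": 0.4}, {"tx": 0, "ty": 19, "tz": 0, "turn": 0, "jaw": 0.4}]'

```text
time_s: 19.97
position: [0.428, 0.0599, 0.2155]
tool_rot: [[0.998, -0.057, 0.033], [-0.057, -0.998, -0.015], [0.034, 0.013, -0.999]]
ft_force: [1.2, 0.5, -1.0]
grip_width: 0.0593
```

Request:
apply_moves --motion '[{"tx": 2, "ty": 18, "tz": 0, "turn": 0, "jaw": 0.4}, {"tx": 2, "ty": 18, "tz": 0, "turn": 0, "jaw": 0.4}, {"tx": 2, "ty": 18, "tz": 0, "turn": 0, "jaw": 0.4}, {"tx": 2, "ty": 18, "tz": 0, "turn": 0, "jaw": 0.4}, {"tx": 2, "ty": 18, "tz": 0, "turn": 0, "jaw": 0.4}]'

```text
time_s: 20.38
position: [0.4376, -0.1265, 0.218]
tool_rot: [[0.998, -0.061, 0.033], [-0.061, -0.998, -0.016], [0.034, 0.014, -0.999]]
ft_force: [-0.2, 0.1, -0.1]
grip_width: 0.06
```

Request:
apply_moves --motion '[{"tx": 0, "ty": 0, "tz": 4, "turn": 0, "jaw": 0.4}, {"tx": 0, "ty": 0, "tz": 8, "turn": 0, "jaw": 0.4}, {"tx": 0, "ty": 0, "tz": 12, "turn": 0, "jaw": 0.4}, {"tx": 0, "ty": 0, "tz": 12.3, "turn": 0, "jaw": 0.4}]'

```text
time_s: 20.72
position: [0.4389, -0.1286, 0.0895]
tool_rot: [[0.998, -0.063, 0.023], [-0.063, -0.998, -0.011], [0.024, 0.009, -1.0]]
ft_force: [-1.3, -0.0, -0.8]
grip_width: 0.0597
```

Request:
apply_moves --motion '[{"tx": 0, "ty": 0, "tz": -3, "turn": 0, "jaw": 0.4}, {"tx": 0, "ty": 0, "tz": -6, "turn": 0, "jaw": 0.4}, {"tx": 0, "ty": 0, "tz": -6, "turn": 0, "jaw": 0.4}, {"tx": 0, "ty": 0, "tz": -6, "turn": 0, "jaw": 0.4}, {"tx": 0, "ty": 0, "tz": -6, "turn": 0, "jaw": 0.4}]'

```text
time_s: 21.13
position: [0.4375, -0.1284, 0.1502]
tool_rot: [[0.998, -0.064, 0.024], [-0.064, -0.998, -0.011], [0.025, 0.01, -1.0]]
ft_force: [-0.4, -0.2, -0.8]
grip_width: 0.0596
```

Request:
apply_moves --motion '[{"tx": 0, "ty": 0, "tz": -3, "turn": 0, "jaw": 0.4}, {"tx": 0, "ty": 0, "tz": -6, "turn": 0, "jaw": 0.4}, {"tx": 0, "ty": 0, "tz": -6, "turn": 0, "jaw": 0.4}, {"tx": 0, "ty": 0, "tz": -6, "turn": 0, "jaw": 0.4}, {"tx": 0, "ty": 0, "tz": -6, "turn": 0, "jaw": 0.4}]'

```text
time_s: 21.55
position: [0.4356, -0.1276, 0.2093]
tool_rot: [[0.998, -0.064, 0.023], [-0.064, -0.998, -0.01], [0.023, 0.009, -1.0]]
ft_force: [0.5, 0.5, -0.5]
grip_width: 0.0598
```

Request:
apply_moves --motion '[{"tx": 0, "ty": 0, "tz": 4, "turn": 0, "jaw": 0.4}, {"tx": 0, "ty": 0, "tz": 8, "turn": 0, "jaw": 0.4}, {"tx": 0, "ty": 0, "tz": 12, "turn": 0, "jaw": 0.4}, {"tx": 0, "ty": 0, "tz": 12.3, "turn": 0, "jaw": 0.4}]'

```text
time_s: 21.88
position: [0.435, -0.1271, 0.0803]
tool_rot: [[0.998, -0.064, 0.011], [-0.064, -0.998, -0.004], [0.011, 0.003, -1.0]]
ft_force: [-0.2, 0.2, -0.9]
grip_width: 0.0596
```

The tilt correction works: it drops about 0.012 per plunge. One more, then back to the lid.

Request:
apply_moves --motion '[{"tx": 0, "ty": 0, "tz": -3.5, "turn": 0, "jaw": 0.4}, {"tx": 0, "ty": 0, "tz": -7, "turn": 0, "jaw": 0.4}, {"tx": 0, "ty": 0, "tz": -7, "turn": 0, "jaw": 0.4}, {"tx": 0, "ty": 0, "tz": -7, "turn": 0, "jaw": 0.4}, {"tx": 0, "ty": 0, "tz": -7, "turn": 0, "jaw": 0.4}]'

```text
time_s: 22.3
position: [0.434, -0.1267, 0.1505]
tool_rot: [[0.998, -0.064, 0.011], [-0.064, -0.998, -0.004], [0.011, 0.003, -1.0]]
ft_force: [0.3, -0.0, -0.6]
grip_width: 0.0596
```

Request:
apply_moves --motion '[{"tx": 0, "ty": 0, "tz": -3.5, "turn": 0, "jaw": 0.4}, {"tx": 0, "ty": 0, "tz": -7, "turn": 0, "jaw": 0.4}, {"tx": 0, "ty": 0, "tz": -7, "turn": 0, "jaw": 0.4}, {"tx": 0, "ty": 0, "tz": -7, "turn": 0, "jaw": 0.4}, {"tx": 0, "ty": 0, "tz": -7, "turn": 0, "jaw": 0.4}]'

```text
time_s: 22.72
position: [0.4326, -0.1262, 0.2194]
tool_rot: [[0.998, -0.064, 0.009], [-0.064, -0.998, -0.002], [0.009, 0.002, -1.0]]
ft_force: [-0.7, -0.9, -0.0]
grip_width: 0.0598
```

Request:
apply_moves --motion '[{"tx": 0, "ty": 0, "tz": 4, "turn": 0, "jaw": 0.4}, {"tx": 0, "ty": 0, "tz": 8, "turn": 0, "jaw": 0.4}, {"tx": 0, "ty": 0, "tz": 12, "turn": 0, "jaw": 0.4}, {"tx": 0, "ty": 0, "tz": 12.3, "turn": 0, "jaw": 0.4}]'

```text
time_s: 23.05
position: [0.4302, -0.1245, 0.0902]
tool_rot: [[0.998, -0.064, -0.003], [-0.064, -0.998, 0.005], [-0.003, -0.005, -1.0]]
ft_force: [-0.8, 1.0, -0.2]
grip_width: 0.0599
```

Request:
apply_moves --motion '[{"tx": 0, "ty": 0, "tz": -4, "turn": 0, "jaw": 0.4}, {"tx": 0, "ty": 0, "tz": -8, "turn": 0, "jaw": 0.4}, {"tx": 0, "ty": 0, "tz": -8, "turn": 0, "jaw": 0.4}, {"tx": 0, "ty": 0, "tz": -8, "turn": 0, "jaw": 0.4}, {"tx": 0, "ty": 0, "tz": -8, "turn": 0, "jaw": 0.4}]'

```text
time_s: 23.47
position: [0.4301, -0.1246, 0.1705]
tool_rot: [[0.998, -0.064, -0.003], [-0.064, -0.998, 0.005], [-0.004, -0.005, -1.0]]
ft_force: [-0.3, 0.1, -0.5]
grip_width: 0.0596
```

Request:
apply_moves --motion '[{"tx": 2, "ty": -19, "tz": 0, "turn": 0, "jaw": 0.4}, {"tx": 2, "ty": -19, "tz": 0, "turn": 0, "jaw": 0.4}, {"tx": 2, "ty": -19, "tz": 0, "turn": 0, "jaw": 0.4}, {"tx": 2, "ty": -19, "tz": 0, "turn": 0, "jaw": 0.4}, {"tx": 2, "ty": -19, "tz": 0, "turn": 0, "jaw": 0.4}]'

```text
time_s: 23.88
position: [0.4615, 0.067, 0.1705]
tool_rot: [[0.998, -0.063, -0.006], [-0.063, -0.998, 0.006], [-0.007, -0.006, -1.0]]
ft_force: [0.3, -0.4, 0.4]
grip_width: 0.0596
```

Request:
apply_moves --motion '[{"tx": -2, "ty": -19, "tz": 0, "turn": 0, "jaw": 0.4}, {"tx": -2, "ty": -19, "tz": 0, "turn": 0, "jaw": 0.4}, {"tx": -2, "ty": -19, "tz": 0, "turn": 0, "jaw": 0.4}, {"tx": -2, "ty": -19, "tz": 0, "turn": 0, "jaw": 0.4}, {"tx": -2, "ty": -19, "tz": 0, "turn": 0, "jaw": 0.4}]'

```text
time_s: 24.3
position: [0.452, 0.2609, 0.1707]
tool_rot: [[0.998, -0.061, -0.009], [-0.061, -0.998, 0.006], [-0.01, -0.005, -1.0]]
ft_force: [0.1, 0.4, -0.4]
grip_width: 0.0597
```

```bash
python3 -c "
from h import *
go(.4403,.3636,.12,86.8)"
```

```text
shift cm [ -1.75 -10.15   5.14] yaw now -93.5  turn -0.3 (q6 110.1; +turn = -yaw) tilt [-0.009  0.006 -1.   ] t 24.3
```

Request:
apply_moves --motion '[{"tx": -1.7, "ty": -4, "tz": 1, "turn": -0.3, "jaw": 0.2}, {"tx": -1.7, "ty": -8, "tz": 3, "turn": -0.3, "jaw": 0.2}, {"tx": -1.7, "ty": -10.2, "tz": 5, "turn": -0.3, "jaw": 0.2}, {"tx": -1.7, "ty": -10.2, "tz": 5, "turn": -0.3, "jaw": 0.2}, {"tx": -1.7, "ty": -10.2, "tz": 5, "turn": -0.3, "jaw": 0.2}]'

```text
time_s: 24.72
position: [0.4394, 0.3646, 0.119]
tool_rot: [[0.998, -0.053, -0.014], [-0.053, -0.999, 0.003], [-0.014, -0.002, -1.0]]
ft_force: [-0.1, 0.6, 0.7]
grip_width: 0.0513
```

```bash
python3 -c "
from h import *
go(.4403,.3636,.045,86.8)"
```

```text
shift cm [0.2  0.11 7.4 ] yaw now -93.1  turn 0.1 (q6 120.4; +turn = -yaw) tilt [-0.014  0.003 -1.   ] t 24.7167
```

Request:
apply_moves --motion '[{"tx": 0.2, "ty": 0.1, "tz": 3, "turn": 0, "jaw": 0.2}, {"tx": 0.2, "ty": 0.1, "tz": 6, "turn": 0, "jaw": 0.2}, {"tx": 0.2, "ty": 0.1, "tz": 7.3, "turn": 0, "jaw": 0.2}, {"tx": 0.2, "ty": 0.1, "tz": 7.3, "turn": 0, "jaw": 0.2}, {"tx": 0.2, "ty": 0.1, "tz": 7.3, "turn": 0, "jaw": 0.2}]'

```text
time_s: 25.13
position: [0.4406, 0.3628, 0.0464]
tool_rot: [[0.998, -0.055, -0.015], [-0.054, -0.999, 0.003], [-0.015, -0.002, -1.0]]
ft_force: [-0.4, 0.1, 1.3]
grip_width: 0.0508
```

Request:
apply_moves --motion '[{"tx": 0, "ty": 0, "tz": 0, "turn": 0, "jaw": -1}, {"tx": 0, "ty": 0, "tz": 0, "turn": 0, "jaw": -1}, {"tx": 0, "ty": 0, "tz": 0, "turn": 0, "jaw": -1}, {"tx": 0, "ty": 0, "tz": 0, "turn": 0, "jaw": -1}, {"tx": 0, "ty": 0, "tz": 0, "turn": 0, "jaw": -1}]' --squeeze 100

```text
time_s: 25.55
position: [0.4414, 0.3629, 0.0483]
tool_rot: [[0.998, -0.055, -0.012], [-0.055, -0.999, 0.004], [-0.012, -0.003, -1.0]]
ft_force: [-1.1, -1.2, 7.3]
grip_width: 0.0178
```

Request:
apply_moves --motion '[{"tx": 0, "ty": 0, "tz": 0, "turn": 0, "jaw": -1}, {"tx": 0, "ty": 0, "tz": -2, "turn": 0, "jaw": -1}, {"tx": 0, "ty": 0, "tz": -4, "turn": 0, "jaw": -1}, {"tx": 0, "ty": 0, "tz": -4, "turn": 0, "jaw": -1}, {"tx": 0, "ty": 0, "tz": -4, "turn": 0, "jaw": -1}]'

```text
time_s: 25.97
position: [0.442, 0.3628, 0.0886]
tool_rot: [[0.998, -0.055, -0.01], [-0.055, -0.999, 0.005], [-0.011, -0.004, -1.0]]
ft_force: [-1.2, -0.5, -5.6]
grip_width: 0.0182
```

Request:
apply_moves --motion '[{"tx": 0, "ty": 0, "tz": -3, "turn": 0, "jaw": -1}, {"tx": 0, "ty": 0, "tz": -6, "turn": 0, "jaw": -1}, {"tx": 0, "ty": 0, "tz": -8, "turn": 0, "jaw": -1}, {"tx": 0, "ty": 0, "tz": -8, "turn": 0, "jaw": -1}, {"tx": 0, "ty": 0, "tz": -8, "turn": 0, "jaw": -1}]'

```text
time_s: 26.38
position: [0.4425, 0.3623, 0.1674]
tool_rot: [[0.998, -0.055, -0.011], [-0.055, -0.999, 0.004], [-0.011, -0.004, -1.0]]
ft_force: [-0.0, -0.4, -4.3]
grip_width: 0.0179
```

```bash
python3 -c "
from h import *
go(.52,.22,.24,7.3)"
```

```text
shift cm [ 8.43 13.76 -7.41] yaw now -93.1  turn 79.6 (q6 120.2; +turn = -yaw) tilt [-0.011  0.004 -1.   ] t 26.3833
```

Request:
apply_moves --motion '[{"tx": 0, "ty": 0, "tz": -3, "turn": 0, "jaw": -1}, {"tx": 0, "ty": 0, "tz": -6, "turn": -4, "jaw": -1}, {"tx": 0, "ty": 0, "tz": -8, "turn": -10, "jaw": -1}, {"tx": 0, "ty": 0, "tz": -8, "turn": -16, "jaw": -1}, {"tx": 0, "ty": 0, "tz": -8, "turn": -20, "jaw": -1}]'

```text
time_s: 26.8
position: [0.4432, 0.3618, 0.2455]
tool_rot: [[0.955, 0.295, -0.013], [0.295, -0.955, 0.003], [-0.012, -0.007, -1.0]]
ft_force: [0.1, 0.0, -4.9]
grip_width: 0.0177
```

Request:
apply_moves --motion '[{"tx": 0, "ty": 0, "tz": 0, "turn": -6.5, "jaw": -1}, {"tx": 0, "ty": 0, "tz": 0, "turn": -13, "jaw": -1}, {"tx": 0, "ty": 0, "tz": 0, "turn": -19.5, "jaw": -1}, {"tx": 0, "ty": 0, "tz": 0, "turn": -26, "jaw": -1}, {"tx": 0, "ty": 0, "tz": 0, "turn": -30, "jaw": -1}]'

```text
time_s: 27.22
position: [0.4426, 0.3615, 0.242]
tool_rot: [[0.675, 0.737, -0.018], [0.737, -0.676, 0.001], [-0.012, -0.014, -1.0]]
ft_force: [0.4, -0.6, -4.0]
grip_width: 0.018
```

Request:
apply_moves --motion '[{"tx": 0, "ty": 0, "tz": 0, "turn": -6.5, "jaw": -1}, {"tx": 0, "ty": 0, "tz": 0, "turn": -13, "jaw": -1}, {"tx": 0, "ty": 0, "tz": 0, "turn": -19.5, "jaw": -1}, {"tx": 0, "ty": 0, "tz": 0, "turn": -26, "jaw": -1}, {"tx": 0, "ty": 0, "tz": 0, "turn": -30, "jaw": -1}]'

```text
time_s: 27.63
position: [0.442, 0.3612, 0.2386]
tool_rot: [[0.211, 0.977, -0.023], [0.978, -0.211, -0.002], [-0.007, -0.022, -1.0]]
ft_force: [0.3, -0.1, -3.1]
grip_width: 0.0179
```

```bash
python3 -c "
from h import *
go(.597,.0735,.24,7.3)
a,d=look('scene','s7.png')
a,d=look('top','t7.png')
"
```

```text
shift cm [-24.85  21.22  -0.44] yaw now -12.2  turn -19.5 (q6 39.3; +turn = -yaw) tilt [-0.023 -0.002 -1.   ] t 27.6333
```

View pics/s7.png

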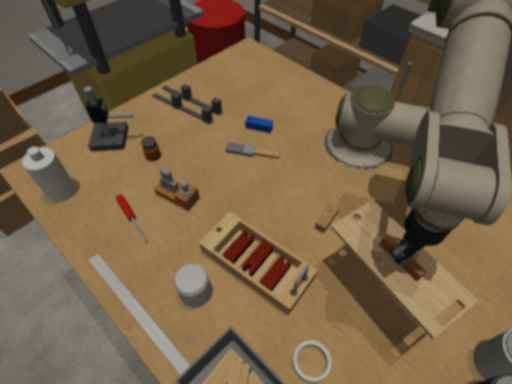

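Request:
apply_moves --motion '[{"tx": -3, "ty": 2.6, "tz": 0, "turn": -6.5, "jaw": -1}, {"tx": -6, "ty": 5.2, "tz": 0, "turn": -13, "jaw": -1}, {"tx": -9, "ty": 7.8, "tz": 0, "turn": -19.5, "jaw": -1}, {"tx": -12, "ty": 10.4, "tz": 0, "turn": -19.5, "jaw": -1}, {"tx": -14, "ty": 12, "tz": 0, "turn": -19.5, "jaw": -1}]'

```text
time_s: 28.15
position: [0.53, 0.1954, 0.2352]
tool_rot: [[-0.118, 0.993, -0.025], [0.993, 0.118, -0.003], [0.0, -0.025, -1.0]]
ft_force: [-0.6, -0.4, -5.2]
grip_width: 0.018
```

```bash
python3 -c "
from h import *
go(.597,.0735,.24,7.3)
"
```

```text
shift cm [-12.9    5.19  -0.62] yaw now 6.8  turn -0.5 (q6 1.4; +turn = -yaw) tilt [-0.025 -0.003 -1.   ] t 28.15
```

Request:
apply_moves --motion '[{"tx": -4, "ty": 1.6, "tz": -0.5, "turn": -0.5, "jaw": -1}, {"tx": -8, "ty": 3.2, "tz": -0.5, "turn": -0.5, "jaw": -1}, {"tx": -11.5, "ty": 4.6, "tz": -0.5, "turn": -0.5, "jaw": -1}, {"tx": -12.7, "ty": 5.2, "tz": -0.5, "turn": -0.5, "jaw": -1}, {"tx": -12.7, "ty": 5.2, "tz": -0.5, "turn": -0.5, "jaw": -1}]'

```text
time_s: 28.57
position: [0.5981, 0.0718, 0.2362]
tool_rot: [[-0.12, 0.992, -0.028], [0.993, 0.12, -0.003], [-0.0, -0.029, -1.0]]
ft_force: [-1.3, 1.2, -4.8]
grip_width: 0.0181
```

```bash
python3 -c "
from h import *
go(.597,.0735,.24,7.3)
for n in('top','scene'):
    a,d=look(n,n[0]+'8.png'); P=cloud(n,d)
    x=P[...,0];y=P[...,1];z=P[...,2]
    s=(z>.16)&(z<.24)&(x>.50)&(x<.70)&(y>-.12)&(y<.27)&(d>0)
    s=s.astype(np.uint8); k,l,st,_=cv2.connectedComponentsWithStats(s); i=1+st[1:,4].argmax(); m=l==i
    q=P[m]; A=np.c_[q[:,:2],np.ones(len(q))]; c=np.linalg.lstsq(A,q[:,2],rcond=None)[0]
    r=abs(q[:,2]-A@c)<.012; c=np.linalg.lstsq(A[r],q[r,2],rcond=None)[0]
    print(n,m.sum(),'plane',c.round(4),'z at centre',(c@[.597,.0735,1]).round(4))
    rects(n,m&(abs(z-(x*c[0]+y*c[1]+c[2]))<.015),P,d,lo=300)
    cv2.imwrite('pics/%s8c.png'%n,np.clip(a*1.4,0,255).astype(np.uint8)[110:330,130:380,::-1])
cv2.imwrite('pics/c8.png',cv2.resize(np.hstack([cv2.imread('pics/top8c.png'),cv2.imread('pics/scene8c.png')]),(800,352)))
"
```

```text
shift cm [ 0.19 -0.1  -0.38] yaw now 6.9  turn -0.4 (q6 -11.1; +turn = -yaw) tilt [-0.028 -0.003 -1.   ] t 28.5667
top 1591 plane [-0.0243  0.0069  0.2228] z at centre 0.2087
top px [257. 143.] c 606.2 -23.1 size 133 122 long yaw 6.7 h 208.0
scene 5464 plane [-0.0336  0.0094  0.228 ] z at centre 0.2087
scene px [259. 229.] c 599.9 75.3 size 305 138 long yaw 97.4 h 208.7
```

View pics/c8.png

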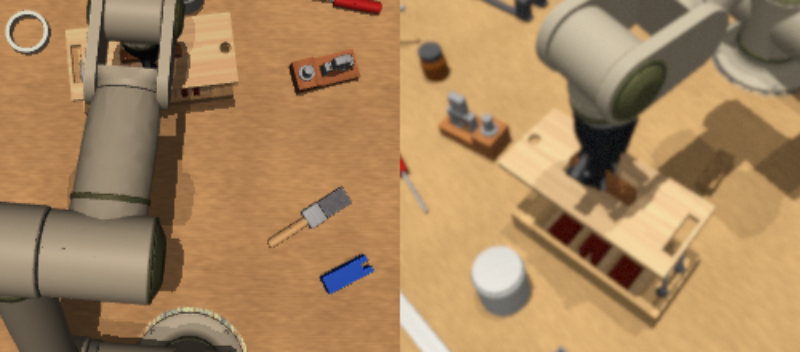

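Request:
apply_moves --motion '[{"tx": 0, "ty": 0, "tz": -4, "turn": 0, "jaw": -1}, {"tx": 0, "ty": 0, "tz": -8, "turn": 0, "jaw": -1}, {"tx": 0, "ty": 0, "tz": -12, "turn": 0, "jaw": -1}, {"tx": 0, "ty": 0, "tz": -12.3, "turn": 0, "jaw": -1}]'

```text
time_s: 29.0
position: [0.6005, 0.077, 0.3673]
tool_rot: [[-0.125, 0.992, -0.016], [0.992, 0.125, -0.003], [-0.001, -0.016, -1.0]]
ft_force: [0.9, 0.2, -3.6]
grip_width: 0.0179
```

Request:
apply_moves --motion '[{"tx": 0, "ty": 0, "tz": 3, "turn": 0, "jaw": -1}, {"tx": 0, "ty": 0, "tz": 6, "turn": 0, "jaw": -1}, {"tx": 0, "ty": 0, "tz": 6, "turn": 0, "jaw": -1}, {"tx": 0, "ty": 0, "tz": 6, "turn": 0, "jaw": -1}, {"tx": 0, "ty": 0, "tz": 6, "turn": 0, "jaw": -1}]'

```text
time_s: 29.42
position: [0.5997, 0.0775, 0.3085]
tool_rot: [[-0.125, 0.992, -0.015], [0.992, 0.125, -0.003], [-0.001, -0.015, -1.0]]
ft_force: [0.7, -0.1, -3.5]
grip_width: 0.0179
```

Request:
apply_moves --motion '[{"tx": 0, "ty": 0, "tz": 3, "turn": 0, "jaw": -1}, {"tx": 0, "ty": 0, "tz": 6, "turn": 0, "jaw": -1}, {"tx": 0, "ty": 0, "tz": 6, "turn": 0, "jaw": -1}, {"tx": 0, "ty": 0, "tz": 6, "turn": 0, "jaw": -1}, {"tx": 0, "ty": 0, "tz": 6, "turn": 0, "jaw": -1}]'

```text
time_s: 29.83
position: [0.5999, 0.0773, 0.2513]
tool_rot: [[-0.125, 0.992, -0.011], [0.992, 0.125, -0.003], [-0.002, -0.011, -1.0]]
ft_force: [-1.1, 0.8, -4.0]
grip_width: 0.0179
```

Request:
apply_moves --motion '[{"tx": 0, "ty": 0, "tz": -4, "turn": 0, "jaw": -1}, {"tx": 0, "ty": 0, "tz": -8, "turn": 0, "jaw": -1}, {"tx": 0, "ty": 0, "tz": -12, "turn": 0, "jaw": -1}, {"tx": 0, "ty": 0, "tz": -12.3, "turn": 0, "jaw": -1}]'

```text
time_s: 30.17
position: [0.6019, 0.0778, 0.3856]
tool_rot: [[-0.125, 0.992, 0.008], [0.992, 0.125, -0.004], [-0.005, 0.008, -1.0]]
ft_force: [1.4, -0.2, -3.1]
grip_width: 0.0178
```

Request:
apply_moves --motion '[{"tx": 0, "ty": 0, "tz": 3, "turn": 0, "jaw": -1}, {"tx": 0, "ty": 0, "tz": 6, "turn": 0, "jaw": -1}, {"tx": 0, "ty": 0, "tz": 6, "turn": 0, "jaw": -1}, {"tx": 0, "ty": 0, "tz": 6, "turn": 0, "jaw": -1}, {"tx": 0, "ty": 0, "tz": 6, "turn": 0, "jaw": -1}]'

```text
time_s: 30.58
position: [0.603, 0.0775, 0.3282]
tool_rot: [[-0.125, 0.992, 0.012], [0.992, 0.125, -0.005], [-0.006, 0.011, -1.0]]
ft_force: [0.9, -0.8, -3.3]
grip_width: 0.018
```

Request:
apply_moves --motion '[{"tx": 0, "ty": 0, "tz": 3, "turn": 0, "jaw": -1}, {"tx": 0, "ty": 0, "tz": 6, "turn": 0, "jaw": -1}, {"tx": 0, "ty": 0, "tz": 6, "turn": 0, "jaw": -1}, {"tx": 0, "ty": 0, "tz": 6, "turn": 0, "jaw": -1}, {"tx": 0, "ty": 0, "tz": 6, "turn": 0, "jaw": -1}]'

```text
time_s: 31.0
position: [0.6048, 0.0772, 0.2712]
tool_rot: [[-0.125, 0.992, 0.016], [0.992, 0.125, -0.005], [-0.007, 0.016, -1.0]]
ft_force: [0.8, -0.1, -3.6]
grip_width: 0.0179
```

Request:
apply_moves --motion '[{"tx": -0.4, "ty": -0.7, "tz": 4, "turn": 0, "jaw": -1}, {"tx": -0.4, "ty": -0.7, "tz": 7, "turn": 0, "jaw": -1}, {"tx": -0.4, "ty": -0.7, "tz": 7.2, "turn": 0, "jaw": -1}]'

```text
time_s: 31.25
position: [0.5983, 0.0718, 0.1964]
tool_rot: [[-0.125, 0.992, 0.011], [0.992, 0.125, -0.005], [-0.006, 0.01, -1.0]]
ft_force: [-0.1, 0.2, -5.4]
grip_width: 0.0179
```

```bash
cat > lidchk.py <<'E'
from h import *
import sys
f=sys.argv[1]
for n in('top','scene'):
    a,d=look(n,n[0]+f+'.png'); P=cloud(n,d)
    x=P[...,0];y=P[...,1];z=P[...,2]; zt=telemetry.observe()['position'][2]-.0275
    s=(abs(z-zt)<.02)&(x>.50)&(x<.70)&(y>-.12)&(y<.27)&(d>0)
    s=s.astype(np.uint8); k,l,st,_=cv2.connectedComponentsWithStats(s); i=1+st[1:,4].argmax(); m=l==i
    q=P[m]; A=np.c_[q[:,:2],np.ones(len(q))]; c=np.linalg.lstsq(A,q[:,2],rcond=None)[0]
    r=abs(q[:,2]-A@c)<.008; c=np.linalg.lstsq(A[r],q[r,2],rcond=None)[0]
    print(n,m.sum(),'plane',c.round(4),'z at centre',(c@[.597,.0735,1]).round(4))
    rects(n,m&(abs(z-(x*c[0]+y*c[1]+c[2]))<.015),P,d,lo=300)
go(.597,.0735,.24,7.3)
E
python3 lidchk.py 9
```

```text
top 1455 plane [0.0083 0.0022 0.1636] z at centre 0.1687
top px [258. 145.] c 608.3 -23.5 size 134 121 long yaw 7.0 h 168.6
scene 4970 plane [0.0109 0.0076 0.164 ] z at centre 0.1711
scene px [257. 238.] c 603.9 73.1 size 306 136 long yaw 97.4 h 171.4
shift cm [ 0.17 -0.25 -3.91] yaw now 7.2  turn -0.1 (q6 -11.4; +turn = -yaw) tilt [ 0.018 -0.005 -1.   ] t 31.35
```

Request:
apply_moves --motion '[{"tx": 0.4, "ty": -0.3, "tz": 0, "turn": 0, "jaw": -1}, {"tx": 0.4, "ty": -0.3, "tz": 0, "turn": 0, "jaw": -1}, {"tx": 0.4, "ty": -0.3, "tz": 0, "turn": 0, "jaw": -1}, {"tx": 0.4, "ty": -0.3, "tz": 0, "turn": 0, "jaw": -1}, {"tx": 0.4, "ty": -0.3, "tz": 0, "turn": 0, "jaw": -1}]'

```text
time_s: 31.77
position: [0.5971, 0.0755, 0.2017]
tool_rot: [[-0.125, 0.992, 0.019], [0.992, 0.125, -0.005], [-0.008, 0.019, -1.0]]
ft_force: [0.5, -0.8, -4.8]
grip_width: 0.018
```

```bash
python3 lidchk.py 10
```

```text
top 1475 plane [0.02   0.0098 0.1621] z at centre 0.1747
top px [257. 145.] c 607.5 -20.3 size 134 119 long yaw 6.8 h 173.9
scene 5009 plane [0.0166 0.0077 0.163 ] z at centre 0.1735
scene px [259. 238.] c 601.8 76.9 size 305 135 long yaw 97.3 h 173.9
shift cm [-0.22  0.04 -3.88] yaw now 7.2  turn -0.1 (q6 -11.1; +turn = -yaw) tilt [ 0.019 -0.005 -1.   ] t 31.8667
```

Request:
apply_moves --motion '[{"tx": 0, "ty": -0.2, "tz": 2, "turn": 0, "jaw": -1}, {"tx": 0, "ty": -0.2, "tz": 4, "turn": 0, "jaw": -1}, {"tx": 0, "ty": -0.2, "tz": 6, "turn": 0, "jaw": -1}, {"tx": 0, "ty": -0.2, "tz": 8, "turn": 0, "jaw": -1}, {"tx": 0, "ty": -0.2, "tz": 8.2, "turn": 0, "jaw": -1}]'

```text
time_s: 32.28
position: [0.595, 0.0748, 0.1157]
tool_rot: [[-0.125, 0.992, 0.012], [0.992, 0.125, -0.005], [-0.006, 0.011, -1.0]]
ft_force: [-1.2, -0.4, -4.6]
grip_width: 0.0178
```

```bash
python3 lidchk.py 11; python3 -c "
import cv2;a=cv2.imread('pics/s11.png');b=cv2.imread('pics/t11.png')
cv2.imwrite('pics/c11.png',cv2.convertScaleAbs(cv2.hconcat([cv2.resize(a[190:315,190:330],(400,360)),cv2.resize(b[120:190,170:290],(400,360))]),alpha=1.4))"
```

```text
top 1300 plane [0.0113 0.0044 0.0812] z at centre 0.0883
top px [257. 151.] c 605.0 -20.1 size 134 121 long yaw 7.1 h 87.8
scene 4367 plane [0.0127 0.008  0.0813] z at centre 0.0895
scene px [258. 253.] c 600.2 76.6 size 304 135 long yaw 97.4 h 89.7
shift cm [ -0.22   0.23 -12.1 ] yaw now 7.2  turn -0.1 (q6 -11.1; +turn = -yaw) tilt [ 0.017 -0.005 -1.   ] t 32.3833
```

View pics/c11.png

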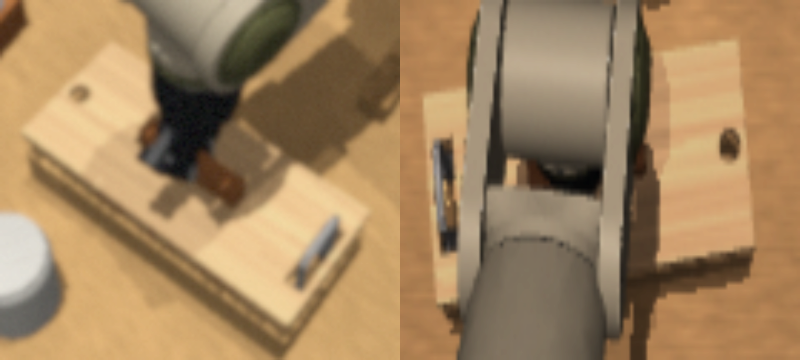

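The eye stands up through the slot and alignment is within about 1 mm. I'll lower the remaining ~22 mm.

Request:
apply_moves --motion '[{"tx": 0, "ty": 0, "tz": 0.6, "turn": 0, "jaw": -1}, {"tx": 0, "ty": 0, "tz": 1.2, "turn": 0, "jaw": -1}, {"tx": 0, "ty": 0, "tz": 1.8, "turn": 0, "jaw": -1}, {"tx": 0, "ty": 0, "tz": 2.1, "turn": 0, "jaw": -1}, {"tx": 0, "ty": 0, "tz": 2.2, "turn": 0, "jaw": -1}]'

```text
time_s: 32.8
position: [0.5967, 0.0747, 0.0965]
tool_rot: [[-0.125, 0.992, 0.017], [0.992, 0.125, -0.005], [-0.007, 0.016, -1.0]]
ft_force: [-0.8, 0.4, -4.1]
grip_width: 0.018
```

```bash
python3 lidchk.py 12
```

```text
top 1284 plane [0.0183 0.0046 0.0577] z at centre 0.069
top px [257. 152.] c 606.3 -21.3 size 135 119 long yaw 7.1 h 68.6
scene 4408 plane [0.0123 0.0076 0.0608] z at centre 0.0687
scene px [258. 257.] c 601.7 76.6 size 307 136 long yaw 97.3 h 69.1
shift cm [ -0.21   0.23 -14.3 ] yaw now 7.2  turn -0.1 (q6 -11.1; +turn = -yaw) tilt [ 0.017 -0.005 -1.   ] t 32.9
```

Still carrying the full weight, 3 mm above the seat. I'll go down to contact, then release.

Request:
apply_moves --motion '[{"tx": 0, "ty": -0.1, "tz": 0.2, "turn": 0, "jaw": -1}, {"tx": 0, "ty": -0.1, "tz": 0.35, "turn": 0, "jaw": -1}, {"tx": 0, "ty": -0.1, "tz": 0.35, "turn": 0, "jaw": -1}, {"tx": 0, "ty": -0.1, "tz": 0.35, "turn": 0, "jaw": -1}]'

```text
time_s: 33.23
position: [0.596, 0.0745, 0.0936]
tool_rot: [[-0.125, 0.992, 0.018], [0.992, 0.125, -0.005], [-0.007, 0.017, -1.0]]
ft_force: [0.2, -0.2, -3.2]
grip_width: 0.0181
```

Request:
apply_moves --motion '[{"tx": 0, "ty": 0, "tz": 0, "turn": 0, "jaw": 0}, {"tx": 0, "ty": 0, "tz": 0, "turn": 0, "jaw": 0}, {"tx": 0, "ty": 0, "tz": 0, "turn": 0, "jaw": 0}, {"tx": 0, "ty": 0, "tz": 0, "turn": 0, "jaw": 0}, {"tx": 0, "ty": 0, "tz": 0, "turn": 0, "jaw": 0}]'

```text
time_s: 33.65
position: [0.5962, 0.0745, 0.0938]
tool_rot: [[-0.125, 0.992, 0.018], [0.992, 0.125, -0.005], [-0.007, 0.017, -1.0]]
ft_force: [0.7, 1.2, 0.0]
grip_width: 0.043
```

Request:
apply_moves --motion '[{"tx": 0, "ty": 0, "tz": -3, "turn": 0, "jaw": 0}, {"tx": 0, "ty": 0, "tz": -6, "turn": 0, "jaw": 0}, {"tx": 0, "ty": 0, "tz": -9, "turn": 0, "jaw": 0}, {"tx": 0, "ty": 0, "tz": -9, "turn": 0, "jaw": 0}, {"tx": 0, "ty": 0, "tz": -9, "turn": 0, "jaw": 0}]'

```text
time_s: 34.07
position: [0.5951, 0.0749, 0.1854]
tool_rot: [[-0.125, 0.992, 0.022], [0.992, 0.125, -0.005], [-0.008, 0.021, -1.0]]
ft_force: [-0.0, -0.6, -1.0]
grip_width: 0.0427
```

Request:
apply_moves --motion '[{"tx": -18, "ty": -6, "tz": 0, "turn": 0, "jaw": 0}, {"tx": -18, "ty": -6, "tz": 0, "turn": 0, "jaw": 0}, {"tx": -18, "ty": -6, "tz": 0, "turn": 0, "jaw": 0}, {"tx": -18, "ty": -6, "tz": 0, "turn": 0, "jaw": 0}, {"tx": -18, "ty": -6, "tz": 0, "turn": 0, "jaw": 0}]'

```text
time_s: 34.48
position: [0.5567, -0.1146, 0.1842]
tool_rot: [[-0.123, 0.992, 0.019], [0.992, 0.123, -0.005], [-0.008, 0.019, -1.0]]
ft_force: [-0.2, -0.2, 0.3]
grip_width: 0.0428
```

```bash
cat > m3.py <<'E'
from h import *
import sys
t=sys.argv[1]
for n in('top','scene'):
    a,d=look(n,n[0]+t+'.png'); P=cloud(n,d); x,y,z=P[...,0],P[...,1],P[...,2]
    w=(x>.5)&(x<.7)&(y>-.12)&(y<.26)&(d>0)
    m=w&(z>.056)&(z<.076); q=P[m]; A=np.c_[q[:,:2],np.ones(len(q))]; c=np.linalg.lstsq(A,q[:,2],rcond=None)[0]
    print(n,'lid plane',c.round(4),(c@[.597,.0735,1]).round(4)); rects(n,m,P,d,lo=300)
    print('bar'); rects(n,w&(z>.085)&(z<.105)&(y<.16),P,d,lo=15)
    print('eye'); rects(n,w&(z>.108)&(y>.16),P,d,lo=5)
    # dark hole in lid: hue-free dark pixels near expected
    hp=np.array([.597,.0735])+np.array([.127,-.992])*.136
    u,v=proj(n,[hp[0],hp[1],.066]).round().astype(int); g=cv2.cvtColor(a,cv2.COLOR_RGB2GRAY)[v-8:v+9,u-8:u+9].astype(int)
    mm=g<np.median(g)-25; vs,us=np.nonzero(mm); 
    if len(us): print('hole px',u-8+us.mean(),v-8+vs.mean(),len(us),'world',ray(n,u-8+us.mean(),v-8+vs.mean(),.062)[:2].round(4),'expected',hp.round(4))
    w=(x>.54)&(x<.67)&(y>-.36)&(y<-.18)&(d>0)
    print('pin/hook'); rects(n,w&(z>.082)&(z<.16),P,d,lo=15)
E
python3 m3.py 13; python3 -c "
import cv2;a=cv2.imread('pics/s13.png');b=cv2.imread('pics/t13.png')
cv2.imwrite('pics/c13.png',cv2.convertScaleAbs(cv2.hconcat([cv2.resize(a[140:320,140:340],(440,396)),cv2.resize(b[125:190,240:370],(360,396))]),alpha=1.4))"
```

```text
top lid plane [-0.0011 -0.002   0.066 ] 0.0652
top px [215. 154.] c 593.7 76.2 size 291 134 long yaw 97.2 h 65.2
bar
top px [226. 152.] c 594.3 69.8 size 109 21 long yaw 97.3 h 94.8
eye
top px [181. 156.] c 575.8 204.8 size 58 9 long yaw 8.4 h 129.5
hole px 270.8131868131868 148.94505494505495 91 world [ 0.6128 -0.0725] expected [ 0.6143 -0.0614]
pin/hook
top px [323. 154.] c 591.1 -235.3 size 19 16 long yaw 179.3 h 94.2
top px [343. 148.] c 607.3 -298.0 size 40 22 long yaw 108.9 h 113.2
scene lid plane [-0.0017 -0.0005  0.0656] 0.0646
scene px [259. 258.] c 600.5 75.4 size 305 136 long yaw 97.4 h 64.6
bar
scene px [257. 250.] c 601.1 76.8 size 111 23 long yaw 97.2 h 94.1
eye
scene px [300. 275.] c 587.3 212.4 size 62 10 long yaw 8.2 h 128.9
hole px 215.36507936507937 222.87301587301587 63 world [ 0.6104 -0.0771] expected [ 0.6143 -0.0614]
pin/hook
scene px [184. 185.] c 599.2 -226.5 size 24 18 long yaw 51.3 h 92.6
scene px [166. 174.] c 617.2 -287.1 size 56 32 long yaw 103.9 h 107.1
```

View pics/c13.png

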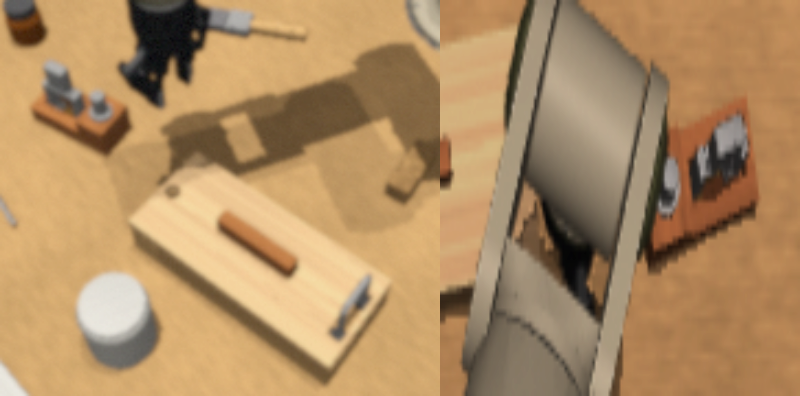

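Run:
```python
from h import *
print('pin flange',ray('top',321.7,155.6,.058),'grip top',ray('top',322.7,153.5,.094))
for n,f in(('top','t6'),('scene','s6')):
    z=np.load('pics/%s.npz'%f); a,d=z['a'],z['d']; P=cloud(n,d)
    w=(P[...,1]>-.255)&(P[...,1]<-.2)&(P[...,0]>.56)&(P[...,0]<.63)&(P[...,2]>.085)&(P[...,2]<.11)
    q=P[w]; print(n,'pin top',len(q),np.median(q,0).round(4),q.min(0).round(4),q.max(0).round(4))
    w=(P[...,1]>-.34)&(P[...,1]<-.255)&(P[...,0]>.56)&(P[...,0]<.66)&(P[...,2]>.104)&(P[...,2]<.13)
    q=P[w]; print(n,'hook top',len(q),np.median(q,0).round(4)); rects(n,w,P,d,lo=15)
    # case hole
    for hp in ([.6133,-.0624,.054],):
        u,v=proj(n,hp).round().astype(int); g=cv2.cvtColor(a,cv2.COLOR_RGB2GRAY)[v-9:v+10,u-9:u+10].astype(int)
        m=(g<np.median(g)-40).astype(np.uint8); k,l,st,ce=cv2.connectedComponentsWithStats(m)
        for i in range(1,k):
            if st[i,4]>8: print('hole',st[i],ray(n,u-9+ce[i][0],v-9+ce[i][1],.052)[:2].round(4))
go(.5935,-.2335,.19,None)
```

```text
pin flange [ 0.59248997 -0.23776119  0.058     ] grip top [ 0.59269911 -0.23597472  0.094     ]
top pin top 32 [ 0.5924 -0.2354  0.0939] [ 0.5836 -0.2437  0.0881] [ 0.6018 -0.2272  0.1008]
top hook top 65 [ 0.61   -0.2995  0.1141]
top px [344. 147.] c 609.3 -299.7 size 35 19 long yaw 108.9 h 114.1
hole [ 7  7  5  5 19] [ 0.6152 -0.064 ]
scene pin top 33 [ 0.5988 -0.2297  0.0926] [ 0.5877 -0.2388  0.0856] [ 0.6071 -0.2202  0.0962]
scene hook top 70 [ 0.6159 -0.292   0.1131]
scene px [165. 172.] c 616.4 -291.7 size 38 21 long yaw 103.9 h 113.1
hole [ 8  9  4  4 15] [ 0.6153 -0.0599]
shift cm [-12.26   2.2   -0.45] yaw now 6.9  tilt [ 0.019 -0.005 -1.   ] t 34.5833
```

Request:
apply_moves --motion '[{"tx": -4, "ty": 0.7, "tz": 0, "turn": 0, "jaw": 0.1}, {"tx": -8, "ty": 1.5, "tz": 0, "turn": 0, "jaw": 0.1}, {"tx": -11.5, "ty": 2.2, "tz": 0, "turn": 0, "jaw": 0.1}, {"tx": -12.3, "ty": 2.3, "tz": 0, "turn": 0, "jaw": 0.1}, {"tx": -12.3, "ty": 2.3, "tz": 0, "turn": 0, "jaw": 0.1}]'

```text
time_s: 35.0
position: [0.5947, -0.2353, 0.1836]
tool_rot: [[-0.118, 0.993, 0.018], [0.993, 0.118, -0.004], [-0.006, 0.017, -1.0]]
ft_force: [-0.2, 0.6, 0.0]
grip_width: 0.0471
```

Request:
apply_moves --motion '[{"tx": 0, "ty": 0, "tz": 4, "turn": 0, "jaw": 0.1}, {"tx": 0, "ty": 0, "tz": 5.5, "turn": 0, "jaw": 0.1}, {"tx": 0, "ty": 0, "tz": 5.6, "turn": 0, "jaw": 0.1}]'

```text
time_s: 35.25
position: [0.5939, -0.2325, 0.1232]
tool_rot: [[-0.12, 0.993, 0.01], [0.993, 0.12, 0.001], [-0.0, 0.01, -1.0]]
ft_force: [-0.3, 0.7, -0.6]
grip_width: 0.0468
```

```bash
python3 -c "
from h import *
a,d=look('scene','s14.png'); go(.5942,-.2341,.080,None)
cv2.imwrite('pics/c14.png',cv2.resize(np.clip(a*1.5,0,255).astype(np.uint8)[120:220,125:245],(720,600),interpolation=cv2.INTER_CUBIC)[:,:,::-1])"
```

```text
shift cm [-0.07 -0.14  4.56] yaw now 6.9  tilt [ 0.013 -0.001 -1.   ] t 35.3
```

View pics/c14.png

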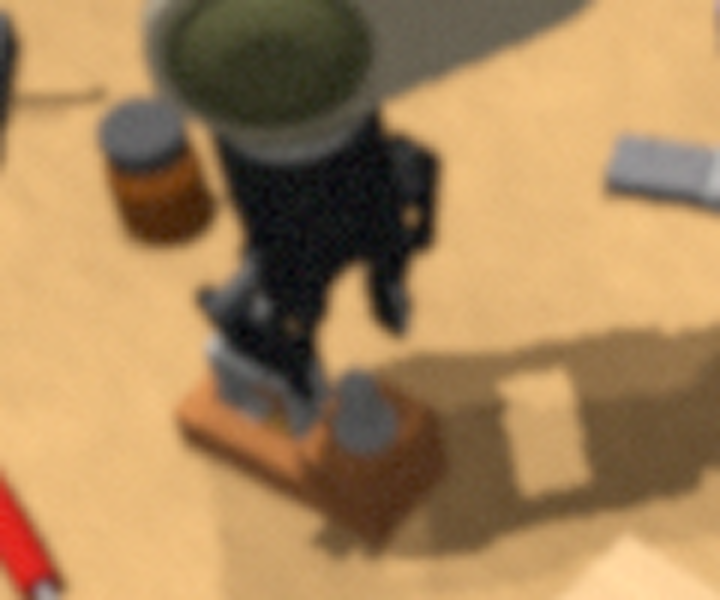

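Request:
apply_moves --motion '[{"tx": -0.1, "ty": -0.1, "tz": 2, "turn": 0, "jaw": 0.1}, {"tx": -0.1, "ty": -0.1, "tz": 4, "turn": 0, "jaw": 0.1}, {"tx": -0.1, "ty": -0.1, "tz": 4.5, "turn": 0, "jaw": 0.1}, {"tx": -0.1, "ty": -0.1, "tz": 4.5, "turn": 0, "jaw": 0.1}, {"tx": -0.1, "ty": -0.1, "tz": 4.5, "turn": 0, "jaw": 0.1}]'

```text
time_s: 35.72
position: [0.5953, -0.2341, 0.0822]
tool_rot: [[-0.12, 0.993, 0.015], [0.993, 0.12, -0.002], [-0.004, 0.015, -1.0]]
ft_force: [0.4, 0.0, -1.0]
grip_width: 0.0467
```

Request:
apply_moves --motion '[{"tx": 0, "ty": 0, "tz": 0, "turn": 0, "jaw": -1}, {"tx": 0, "ty": 0, "tz": 0, "turn": 0, "jaw": -1}, {"tx": 0, "ty": 0, "tz": 0, "turn": 0, "jaw": -1}, {"tx": 0, "ty": 0, "tz": 0, "turn": 0, "jaw": -1}, {"tx": 0, "ty": 0, "tz": 0, "turn": 0, "jaw": -1}]' --squeeze 50

```text
time_s: 36.13
position: [0.5958, -0.2343, 0.0841]
tool_rot: [[-0.12, 0.993, 0.017], [0.993, 0.121, -0.003], [-0.005, 0.017, -1.0]]
ft_force: [-1.1, 1.4, 6.0]
grip_width: 0.0186
```

Request:
apply_moves --motion '[{"tx": 0, "ty": 0, "tz": -2, "turn": 0, "jaw": -1}, {"tx": 0, "ty": 0, "tz": -4, "turn": 0, "jaw": -1}, {"tx": 0, "ty": 0, "tz": -6, "turn": 0, "jaw": -1}, {"tx": 0, "ty": 0, "tz": -6, "turn": 0, "jaw": -1}, {"tx": 0, "ty": 0, "tz": -6, "turn": 0, "jaw": -1}]'

```text
time_s: 36.55
position: [0.595, -0.2342, 0.145]
tool_rot: [[-0.12, 0.993, 0.019], [0.993, 0.12, -0.005], [-0.007, 0.019, -1.0]]
ft_force: [0.2, -0.4, -2.2]
grip_width: 0.0186
```

Request:
apply_moves --motion '[{"tx": 0, "ty": 0, "tz": -2, "turn": 0, "jaw": -1}, {"tx": 0, "ty": 0, "tz": -4, "turn": 0, "jaw": -1}, {"tx": 0, "ty": 0, "tz": -6, "turn": 0, "jaw": -1}, {"tx": 0, "ty": 0, "tz": -6, "turn": 0, "jaw": -1}, {"tx": 0, "ty": 0, "tz": -6, "turn": 0, "jaw": -1}]'

```text
time_s: 36.97
position: [0.5937, -0.2339, 0.2043]
tool_rot: [[-0.12, 0.993, 0.019], [0.993, 0.12, -0.004], [-0.007, 0.018, -1.0]]
ft_force: [-0.6, -0.2, -0.4]
grip_width: 0.0183
```

```bash
python3 -c "
from h import *
go(.6135,-.063,.20,7.3)"
```

```text
shift cm [16.73  4.01  0.39] yaw now 6.9  turn -0.4 (q6 -39.2; +turn = -yaw) tilt [ 0.019 -0.004 -1.   ] t 36.9667
```

Request:
apply_moves --motion '[{"tx": 4, "ty": 1, "tz": 0, "turn": 0, "jaw": -1}, {"tx": 8, "ty": 2, "tz": 0, "turn": 0, "jaw": -1}, {"tx": 12, "ty": 3, "tz": 0, "turn": 0, "jaw": -1}, {"tx": 16, "ty": 3.9, "tz": 0, "turn": 0, "jaw": -1}, {"tx": 16.7, "ty": 4, "tz": 0, "turn": 0, "jaw": -1}]'

```text
time_s: 37.38
position: [0.6127, -0.0573, 0.2016]
tool_rot: [[-0.125, 0.992, 0.015], [0.992, 0.125, -0.001], [-0.003, 0.015, -1.0]]
ft_force: [-0.1, -0.3, -1.6]
grip_width: 0.0185
```

Request:
apply_moves --motion '[{"tx": 0, "ty": 0, "tz": 4, "turn": 0, "jaw": -1}, {"tx": 0, "ty": 0, "tz": 4.8, "turn": 0, "jaw": -1}, {"tx": 0, "ty": 0, "tz": 4.8, "turn": 0, "jaw": -1}]'

```text
time_s: 37.63
position: [0.6114, -0.0571, 0.1491]
tool_rot: [[-0.125, 0.992, 0.006], [0.992, 0.125, 0.001], [0.0, 0.006, -1.0]]
ft_force: [0.0, 0.4, -2.3]
grip_width: 0.0186
```

```bash
python3 -c "
from h import *
go(.6135,-.063,.0925,7.3)
a,d=look('scene','s15.png'); go(.6135,-.063,.0925,7.3)
s=telemetry.observe();p=np.array(s['position']);R=np.array(s['tool_rot'])
tip=p+R[:,2]*.0765; print('tip',tip, proj('scene',tip),'hole px',proj('scene',[.6135,-.063,.066]))
cv2.imwrite('pics/c15.png',cv2.resize(np.clip(a*1.5,0,255).astype(np.uint8)[170:260,170:278],(720,600),interpolation=cv2.INTER_CUBIC)[:,:,::-1])"
```

```text
shift cm [-0.62  0.1   5.66] yaw now 7.2  turn -0.1 (q6 -23.7; +turn = -yaw) tilt [ 0.006  0.001 -1.   ] t 37.6333
shift cm [-0.51 -0.03  5.92] yaw now 7.2  turn -0.1 (q6 -23.7; +turn = -yaw) tilt [ 0.011 -0.    -1.   ] t 37.6833
tip [ 0.61338452 -0.05787248  0.07515411] [218.7153809  225.13863567] hole px [217.73102482 225.78114728]
```

View pics/c15.png

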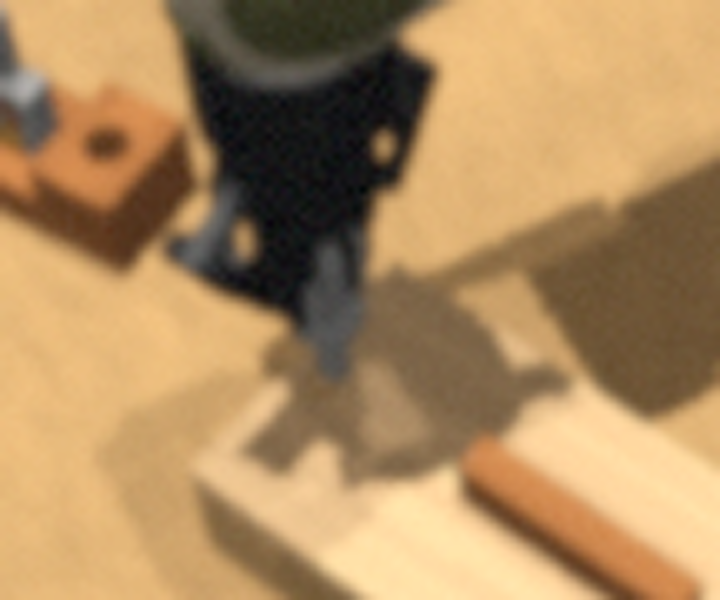

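```bash
python3 -c "
from h import *
print(ray('scene',216.9,225.7,.066))
z=np.load('pics/s13.npz')['a']; g=cv2.cvtColor(z,cv2.COLOR_RGB2GRAY)[218:236,208:230]; print(g)
go(.6135,-.063,.0925,7.3)"
```

```text
[ 0.61497625 -0.06486294  0.066     ]
[[111 111 111 108 108 104 103 100  93  79  80  97 113 121 124 127 128 128
  128 129 130 130]
 [110 110 110 108 104  97  91  88  86  86 100 115 125 127 128 129 130 129
  129 128 128 131]
 [111 109 108 107  99  83  73  75  86 103 117 128 131 132 130 129 130 128
  130 130 132 133]
 [110 108 107 102  89  73  68  78  98 118 129 134 135 134 131 132 130 130
  133 137 138 139]
 [109 108 104  93  80  71  80  96 115 127 132 134 134 135 135 134 134 137
  139 142 144 143]
 [111 108 103  91  81  84  98 113 120 124 124 126 130 134 137 140 142 144
  145 146 146 147]
 [109 110 105 100  99 106 116 118 115 109 107 109 117 129 141 146 148 149
  150 148 147 146]
 [111 110 110 112 116 123 122 113 101  93  94  95 102 119 141 150 152 153
  151 151 150 147]
 [111 113 114 119 125 128 120 102  90  91  93  95  96 115 138 150 154 153
  154 153 152 150]
 [114 116 120 125 129 129 120 101  89  88  89  90  95 114 138 151 153 154
  156 154 153 152]
 [118 124 128 131 132 133 128 113  96  85  84  89 101 122 142 150 151 153
  153 154 154 154]
 [127 134 139 140 142 139 138 128 112 100  98 109 123 139 148 153 154 153
  153 152 154 154]
 [137 144 146 149 149 147 146 140 130 123 125 132 141 149 153 155 154 153
  152 153 153 154]
 [148 150 152 154 154 152 150 147 143 140 142 146 150 153 154 155 154 154
  154 152 153 153]
 [150 153 155 155 154 153 153 151 149 147 146 146 150 152 153 157 156 156
  155 154 153 153]
 [151 152 153 155 154 154 154 155 152 151 148 147 147 149 151 153 155 155
  156 156 154 154]
 [150 151 152 153 154 154 154 154 154 153 151 149 147 148 147 150 153 154
  157 156 156 155]
 [149 150 151 152 153 154 155 153 155 155 154 152 150 149 148 148 148 152
  155 155 155 155]]
shift cm [-0.51 -0.03  5.92] yaw now 7.2  turn -0.1 (q6 -23.7; +turn = -yaw) tilt [ 0.011 -0.    -1.   ] t 37.6833
```

Request:
apply_moves --motion '[{"tx": -0.6, "ty": 0, "tz": 0, "turn": 0, "jaw": -1}, {"tx": -0.6, "ty": 0, "tz": 0, "turn": 0, "jaw": -1}, {"tx": -0.6, "ty": 0, "tz": 0, "turn": 0, "jaw": -1}, {"tx": -0.6, "ty": 0, "tz": 0.6, "turn": 0, "jaw": -1}, {"tx": -0.6, "ty": 0, "tz": 1.4, "turn": 0, "jaw": -1}]'

```text
time_s: 38.1
position: [0.6138, -0.0641, 0.1383]
tool_rot: [[-0.124, 0.992, 0.013], [0.992, 0.124, -0.001], [-0.002, 0.013, -1.0]]
ft_force: [-0.1, -0.4, -1.4]
grip_width: 0.0182
```

```bash
python3 -c "
from h import *
s=telemetry.observe();p=np.array(s['position']);R=np.array(s['tool_rot'])
print('tip',p+R[:,2]*.0765,s['ft_force'],s['wrist_torque'])
go(.6135,-.063,.0925,7.3)"
```

```text
tip [ 0.61481028 -0.06421138  0.0617666 ] [-0.06947898 -0.43423416 -1.38727455] [-0.02530255  0.00946099  0.03411663]
shift cm [ 0.13 -0.08  4.58] yaw now 7.1  turn -0.2 (q6 -24.2; +turn = -yaw) tilt [ 0.013 -0.001 -1.   ] t 38.1
```

Free so far, and the tip is just inside the lid hole. I'll continue down in steps while watching force.

Request:
apply_moves --motion '[{"tx": 0, "ty": 0, "tz": 0.5, "turn": 0, "jaw": -1}, {"tx": 0, "ty": 0, "tz": 1.0, "turn": 0, "jaw": -1}, {"tx": 0, "ty": 0, "tz": 1.3, "turn": 0, "jaw": -1}, {"tx": 0, "ty": 0, "tz": 1.3, "turn": 0, "jaw": -1}]'

```text
time_s: 38.43
position: [0.6137, -0.0641, 0.1243]
tool_rot: [[-0.124, 0.992, 0.011], [0.992, 0.124, -0.0], [-0.002, 0.011, -1.0]]
ft_force: [-0.2, 1.0, -0.8]
grip_width: 0.0183
```

Request:
apply_moves --motion '[{"tx": 0, "ty": 0, "tz": 0.6, "turn": 0, "jaw": -1}, {"tx": 0, "ty": 0, "tz": 1.2, "turn": 0, "jaw": -1}, {"tx": 0, "ty": 0, "tz": 1.8, "turn": 0, "jaw": -1}, {"tx": 0, "ty": 0, "tz": 2.0, "turn": 0, "jaw": -1}, {"tx": 0, "ty": 0, "tz": 2.0, "turn": 0, "jaw": -1}]'

```text
time_s: 38.85
position: [0.6136, -0.0639, 0.1034]
tool_rot: [[-0.124, 0.992, 0.01], [0.992, 0.124, 0.0], [-0.001, 0.01, -1.0]]
ft_force: [0.1, 0.9, -1.2]
grip_width: 0.0185
```

Request:
apply_moves --motion '[{"tx": 0, "ty": 0, "tz": 0.3, "turn": 0, "jaw": -1}, {"tx": 0, "ty": 0, "tz": 0.6, "turn": 0, "jaw": -1}, {"tx": 0, "ty": 0, "tz": 0.8, "turn": 0, "jaw": -1}, {"tx": 0, "ty": 0, "tz": 0.8, "turn": 0, "jaw": -1}]'

```text
time_s: 39.18
position: [0.6137, -0.0639, 0.0953]
tool_rot: [[-0.124, 0.992, 0.01], [0.992, 0.124, 0.0], [-0.001, 0.01, -1.0]]
ft_force: [0.7, 0.8, -1.4]
grip_width: 0.0185
```

Request:
apply_moves --motion '[{"tx": 0, "ty": 0, "tz": 0.15, "turn": 0, "jaw": -1}, {"tx": 0, "ty": 0, "tz": 0.3, "turn": 0, "jaw": -1}, {"tx": 0, "ty": 0, "tz": 0.3, "turn": 0, "jaw": -1}]'

```text
time_s: 39.43
position: [0.6138, -0.0638, 0.095]
tool_rot: [[-0.125, 0.992, 0.012], [0.992, 0.125, -0.001], [-0.002, 0.012, -1.0]]
ft_force: [-6.9, 1.8, 18.8]
grip_width: 0.0186
```

Request:
apply_moves --motion '[{"tx": 0, "ty": 0, "tz": 0, "turn": 0, "jaw": 0}, {"tx": 0, "ty": 0, "tz": 0, "turn": 0, "jaw": 0}, {"tx": 0, "ty": 0, "tz": 0, "turn": 0, "jaw": 0}, {"tx": 0, "ty": 0, "tz": 0, "turn": 0, "jaw": 0}, {"tx": 0, "ty": 0, "tz": 0, "turn": 0, "jaw": 0}]'

```text
time_s: 39.85
position: [0.6138, -0.0639, 0.0946]
tool_rot: [[-0.125, 0.992, 0.011], [0.992, 0.125, -0.001], [-0.002, 0.011, -1.0]]
ft_force: [-0.3, -0.3, -0.5]
grip_width: 0.0426
```

Request:
apply_moves --motion '[{"tx": 0, "ty": 0, "tz": -3, "turn": 0, "jaw": 0}, {"tx": 0, "ty": 0, "tz": -6, "turn": 0, "jaw": 0}, {"tx": 0, "ty": 0, "tz": -9, "turn": 0, "jaw": 0}, {"tx": 0, "ty": 0, "tz": -9, "turn": 0, "jaw": 0}, {"tx": 0, "ty": 0, "tz": -9, "turn": 0, "jaw": 0}]'

```text
time_s: 40.27
position: [0.6133, -0.064, 0.1859]
tool_rot: [[-0.125, 0.992, 0.014], [0.992, 0.125, -0.002], [-0.003, 0.014, -1.0]]
ft_force: [-0.8, -0.1, -1.3]
grip_width: 0.0424
```

Request:
apply_moves --motion '[{"tx": -12, "ty": -14, "tz": 0, "turn": 0, "jaw": 0}, {"tx": -12, "ty": -14, "tz": 0, "turn": 0, "jaw": 0}, {"tx": -12, "ty": -14, "tz": 0, "turn": 0, "jaw": 0}, {"tx": -12, "ty": -14, "tz": 0, "turn": 0, "jaw": 0}, {"tx": -12, "ty": -14, "tz": 0, "turn": 0, "jaw": 0}]'

```text
time_s: 40.68
position: [0.4861, -0.2028, 0.1829]
tool_rot: [[-0.122, 0.992, 0.011], [0.993, 0.122, -0.0], [-0.002, 0.011, -1.0]]
ft_force: [1.3, -0.6, 0.3]
grip_width: 0.0425
```

Run:
```python
from h import *
im=[]
for n in('top','scene'):
    a,d=look(n,n[0]+'16.png'); P=cloud(n,d); x,y,z=P[...,0],P[...,1],P[...,2]
    im.append(a)
    w=(abs(x-.615)<.03)&(abs(y+.063)<.03)
    q=P[w&(z>.09)&(z<.13)]; print(n,'pin top',len(q),np.median(q,0).round(4) if len(q) else '', 'lid z',np.median(z[w&(z<.085)&(z>.05)]))
    w=(x>.57)&(x<.67)&(y>-.345)&(y<-.25)&(d>0)
    print('hook'); rects(n,w&(z>.104)&(z<.15),P,d,lo=12)
    rects(n,w&(z>.05)&(z<.15),P,d,lo=12)
    w=(x>.5)&(x<.7)&(y>.16)&(y<.26)&(z>.108); print('eye'); rects(n,w,P,d,lo=5)
a,b=im
c=lambda a,r,s:cv2.resize(np.clip(a[r]*1.5,0,255).astype(np.uint8),s,interpolation=cv2.INTER_CUBIC)
cv2.imwrite('pics/c16.png',np.hstack([c(b,np.s_[150:270,140:280],(440,380)),c(a,np.s_[130:180,310:365],(360,380))])[:,:,::-1])
go(.611,-.297,.20,14.5)
```

```text
top pin top 36 [ 0.6105 -0.0656  0.1044] lid z 0.06634318600473099
hook
top px [344. 147.] c 609.8 -299.4 size 36 19 long yaw 112.2 h 113.4
top px [341. 149.] c 606.2 -292.6 size 61 26 long yaw 105.4 h 101.0
eye
top px [181. 156.] c 575.9 204.9 size 58 9 long yaw 8.4 h 128.8
scene pin top 53 [ 0.6171 -0.0583  0.1036] lid z 0.06534927694695399
hook
scene px [165. 172.] c 616.3 -292.0 size 38 21 long yaw 103.9 h 112.8
scene px [167. 178.] c 619.2 -289.4 size 95 42 long yaw 74.0 h 86.3
eye
scene px [301. 275.] c 586.5 212.6 size 60 10 long yaw 7.3 h 128.9
shift cm [-10.9   11.16  -1.55] yaw now 6.9  turn -7.6 (q6 -42.6; +turn = -yaw) tilt [ 0.012 -0.    -1.   ] t 40.7833
```

View pics/c16.png

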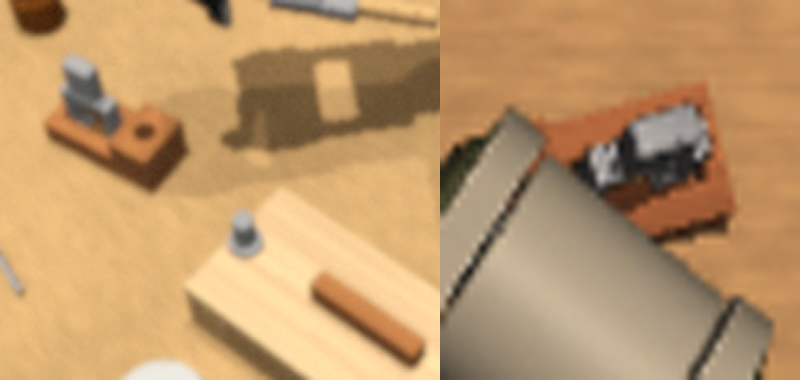

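The pin is home: its top is at about 0.105 against 0.106 expected. Next, the hook.

Request:
apply_moves --motion '[{"tx": -3, "ty": 3, "tz": -0.5, "turn": -4, "jaw": 0}, {"tx": -6, "ty": 6, "tz": -0.5, "turn": -7.6, "jaw": 0}, {"tx": -9, "ty": 9, "tz": -0.5, "turn": -7.6, "jaw": 0}, {"tx": -10.9, "ty": 11.2, "tz": -0.5, "turn": -7.6, "jaw": 0}, {"tx": -10.9, "ty": 11.2, "tz": -0.5, "turn": -7.6, "jaw": 0}]'

```text
time_s: 41.2
position: [0.6149, -0.2988, 0.1862]
tool_rot: [[-0.251, 0.968, 0.011], [0.968, 0.251, 0.001], [-0.002, 0.011, -1.0]]
ft_force: [1.1, 0.2, -0.2]
grip_width: 0.0428
```

```bash
python3 -c "
from h import *
go(.612,-.2975,.096,14.5)"
```

```text
shift cm [ 0.22 -0.34  9.01] yaw now 14.5  turn 0.0 (q6 -50.5; +turn = -yaw) tilt [ 0.011  0.001 -1.   ] t 41.2
```

Request:
apply_moves --motion '[{"tx": 0.2, "ty": -0.3, "tz": 3, "turn": 0, "jaw": 0}, {"tx": 0.2, "ty": -0.3, "tz": 6, "turn": 0, "jaw": 0}, {"tx": 0.2, "ty": -0.3, "tz": 8, "turn": 0, "jaw": 0}, {"tx": 0.2, "ty": -0.3, "tz": 8.9, "turn": 0, "jaw": 0}, {"tx": 0.2, "ty": -0.3, "tz": 8.9, "turn": 0, "jaw": 0}]'

```text
time_s: 41.62
position: [0.6118, -0.296, 0.0941]
tool_rot: [[-0.251, 0.968, 0.006], [0.968, 0.251, 0.004], [0.002, 0.007, -1.0]]
ft_force: [0.0, -0.6, -0.1]
grip_width: 0.0427
```

Request:
apply_moves --motion '[{"tx": 0, "ty": 0, "tz": 0, "turn": 0, "jaw": 0}, {"tx": 0, "ty": 0, "tz": 0, "turn": 0, "jaw": -1}, {"tx": 0, "ty": 0, "tz": 0, "turn": 0, "jaw": -1}, {"tx": 0, "ty": 0, "tz": 0, "turn": 0, "jaw": -1}, {"tx": 0, "ty": 0, "tz": 0, "turn": 0, "jaw": -1}]' --squeeze 60

```text
time_s: 42.03
position: [0.6123, -0.2963, 0.0956]
tool_rot: [[-0.251, 0.968, 0.008], [0.968, 0.251, 0.003], [0.0, 0.009, -1.0]]
ft_force: [-0.4, -0.3, 4.5]
grip_width: 0.0173
```

Request:
apply_moves --motion '[{"tx": 0, "ty": 0, "tz": 0, "turn": 0, "jaw": -1}, {"tx": 0, "ty": 0, "tz": 0, "turn": 0, "jaw": -1}, {"tx": 0, "ty": 0, "tz": 0, "turn": 0, "jaw": -1}]' --squeeze 100

```text
time_s: 42.28
position: [0.6122, -0.2963, 0.0957]
tool_rot: [[-0.251, 0.968, 0.008], [0.968, 0.251, 0.003], [0.0, 0.009, -1.0]]
ft_force: [-1.2, 0.3, 1.7]
grip_width: 0.0167
```

Request:
apply_moves --motion '[{"tx": 0, "ty": 0, "tz": -2, "turn": 0, "jaw": -1}, {"tx": 0, "ty": 0, "tz": -4, "turn": 0, "jaw": -1}, {"tx": 0, "ty": 0, "tz": -6, "turn": 0, "jaw": -1}, {"tx": 0, "ty": 0, "tz": -6, "turn": 0, "jaw": -1}, {"tx": 0, "ty": 0, "tz": -6, "turn": 0, "jaw": -1}]'

```text
time_s: 42.7
position: [0.6117, -0.2965, 0.1557]
tool_rot: [[-0.251, 0.968, 0.009], [0.968, 0.251, 0.002], [-0.0, 0.009, -1.0]]
ft_force: [-0.2, -0.2, -2.9]
grip_width: 0.0166
```

Request:
apply_moves --motion '[{"tx": 0, "ty": 0, "tz": -3, "turn": 0, "jaw": -1}, {"tx": 0, "ty": 0, "tz": -6, "turn": 0, "jaw": -1}, {"tx": 0, "ty": 0, "tz": -9, "turn": 4, "jaw": -1}, {"tx": 0, "ty": 0, "tz": -10, "turn": 7.2, "jaw": -1}, {"tx": 0, "ty": 0, "tz": -10, "turn": 7.2, "jaw": -1}]'

```text
time_s: 43.12
position: [0.6112, -0.297, 0.2569]
tool_rot: [[-0.126, 0.992, 0.012], [0.992, 0.126, 0.0], [-0.001, 0.012, -1.0]]
ft_force: [0.9, 0.2, -1.9]
grip_width: 0.0169
```

```bash
python3 -c "
from h import *
a,d=look('scene','s17.png'); b,d=look('top','t17.png')
c=lambda a,r,s:cv2.resize(np.clip(a[r]*1.6,0,255).astype(np.uint8),s,interpolation=cv2.INTER_CUBIC)
cv2.imwrite('pics/c17.png',np.hstack([c(a,np.s_[100:220,110:230],(480,480))])[:,:,::-1])
go(.579,.2085,.26,7.3)"
```

```text
shift cm [50.48  3.43 -0.49] yaw now 7.5  turn 0.2 (q6 -43.4; +turn = -yaw) tilt [ 0.006  0.004 -1.   ] t 43.2167
```

View pics/c17.png

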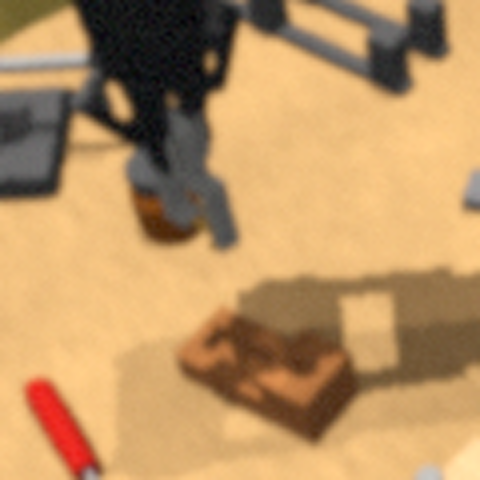

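Request:
apply_moves --motion '[{"tx": 4, "ty": 0.3, "tz": 0, "turn": 0, "jaw": -1}, {"tx": 8, "ty": 0.6, "tz": 0, "turn": 0, "jaw": -1}, {"tx": 12, "ty": 0.9, "tz": 0, "turn": 0, "jaw": -1}, {"tx": 15, "ty": 1.1, "tz": 0, "turn": 0, "jaw": -1}, {"tx": 16.7, "ty": 1.1, "tz": 0, "turn": 0, "jaw": -1}]'

```text
time_s: 43.63
position: [0.5988, -0.1258, 0.2513]
tool_rot: [[-0.134, 0.991, 0.002], [0.991, 0.134, 0.007], [0.006, 0.003, -1.0]]
ft_force: [0.4, -0.8, -2.0]
grip_width: 0.0171
```

Request:
apply_moves --motion '[{"tx": 4, "ty": 0.3, "tz": 0, "turn": 0, "jaw": -1}, {"tx": 8, "ty": 0.6, "tz": 0, "turn": 0, "jaw": -1}, {"tx": 12, "ty": 0.9, "tz": 0, "turn": 0, "jaw": -1}, {"tx": 15, "ty": 1.1, "tz": 0, "turn": 0, "jaw": -1}, {"tx": 16.7, "ty": 1.1, "tz": 0, "turn": 0, "jaw": -1}]'

```text
time_s: 44.05
position: [0.5864, 0.0441, 0.2505]
tool_rot: [[-0.137, 0.991, -0.001], [0.99, 0.137, 0.008], [0.008, -0.0, -1.0]]
ft_force: [-0.5, -0.3, -2.3]
grip_width: 0.0168
```

```bash
python3 -c "
from h import *
go(.5795,.204,.25,7.3)"
```

```text
shift cm [15.93  1.51  0.18] yaw now 7.9  turn 0.6 (q6 -15.3; +turn = -yaw) tilt [-0.001  0.008 -1.   ] t 44.05
```

Request:
apply_moves --motion '[{"tx": 4, "ty": 0.4, "tz": 0, "turn": 0.6, "jaw": -1}, {"tx": 8, "ty": 0.8, "tz": 0, "turn": 0.6, "jaw": -1}, {"tx": 12, "ty": 1.2, "tz": 0, "turn": 0.6, "jaw": -1}, {"tx": 15.8, "ty": 1.5, "tz": 0, "turn": 0.6, "jaw": -1}, {"tx": 15.8, "ty": 1.5, "tz": 0, "turn": 0.6, "jaw": -1}]'

```text
time_s: 44.47
position: [0.5782, 0.2083, 0.2495]
tool_rot: [[-0.134, 0.991, -0.005], [0.991, 0.134, 0.009], [0.01, -0.004, -1.0]]
ft_force: [-0.1, 0.1, -2.8]
grip_width: 0.0168
```

```bash
python3 -c "
from h import *
a,d=look('scene','s18.png')
cv2.imwrite('pics/c18.png',cv2.resize(np.clip(a[200:310,245:355]*1.5,0,255).astype(np.uint8),(600,600),interpolation=cv2.INTER_CUBIC)[:,:,::-1])
go(.5795,.204,.218,7.3)
s=telemetry.observe();p=np.array(s['position']);R=np.array(s['tool_rot'])
for k,v in dict(bot=[0,-.001,0],legp=[0,.03,0],legm=[0,-.03,0]).items():
    # hook y ~ tool x
    q=p+R[:,2]*.086+R[:,0]*v[1]; print(k,q.round(4),((proj('scene',q)-[245,200])*600/110).round())
print('bar',((proj('scene',[.5787,.2071,.128])-[245,200])*600/110).round())"
```

```text
shift cm [-0.18  0.08  3.14] yaw now 7.6  turn 0.3 (q6 0.7; +turn = -yaw) tilt [-0.005  0.007 -1.   ] t 44.5167
bot [0.5784 0.2051 0.1634] [313. 349.]
legp [0.5743 0.2358 0.1637] [375. 390.]
legm [0.5822 0.1764 0.1632] [256. 312.]
bar [307. 388.]
```

View pics/c18.png

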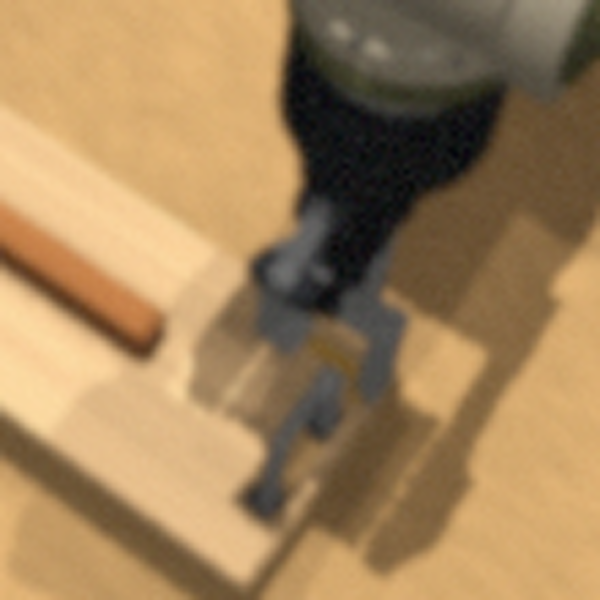

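Request:
apply_moves --motion '[{"tx": -0.2, "ty": 0.1, "tz": 1, "turn": 0.3, "jaw": -1}, {"tx": -0.2, "ty": 0.1, "tz": 2, "turn": 0.3, "jaw": -1}, {"tx": -0.2, "ty": 0.1, "tz": 2.6, "turn": 0.3, "jaw": -1}, {"tx": -0.2, "ty": 0.1, "tz": 2.6, "turn": 0.3, "jaw": -1}, {"tx": -0.2, "ty": 0.1, "tz": 2.6, "turn": 0.3, "jaw": -1}]'

```text
time_s: 44.93
position: [0.5799, 0.2029, 0.2227]
tool_rot: [[-0.126, 0.992, -0.006], [0.992, 0.126, 0.007], [0.008, -0.005, -1.0]]
ft_force: [-0.3, 0.4, -1.8]
grip_width: 0.0171
```

```bash
python3 -c "
from h import *
go(.5795,.204,.171,7.3)"
```

```text
shift cm [0.08 0.   5.17] yaw now 7.2  turn -0.1 (q6 0.8; +turn = -yaw) tilt [-0.006  0.007 -1.   ] t 44.9333
```

Request:
apply_moves --motion '[{"tx": 0.1, "ty": 0, "tz": 0.5, "turn": 0, "jaw": -1}, {"tx": 0.1, "ty": 0, "tz": 1.0, "turn": 0, "jaw": -1}, {"tx": 0.1, "ty": 0, "tz": 1.5, "turn": 0, "jaw": -1}, {"tx": 0.1, "ty": 0, "tz": 1.8, "turn": 0, "jaw": -1}, {"tx": 0.1, "ty": 0, "tz": 1.8, "turn": 0, "jaw": -1}]'

```text
time_s: 45.35
position: [0.5798, 0.2043, 0.2046]
tool_rot: [[-0.126, 0.992, -0.006], [0.992, 0.126, 0.008], [0.009, -0.005, -1.0]]
ft_force: [0.3, 3.3, 1.7]
grip_width: 0.0172
```

Light contact force (about 4 N), which fits the gate being pushed in. I'll keep going.

Request:
apply_moves --motion '[{"tx": 0, "ty": 0, "tz": 0.5, "turn": 0, "jaw": -1}, {"tx": 0, "ty": 0, "tz": 1.0, "turn": 0, "jaw": -1}, {"tx": 0, "ty": 0, "tz": 1.4, "turn": 0, "jaw": -1}, {"tx": 0, "ty": 0, "tz": 1.4, "turn": 0, "jaw": -1}]'

```text
time_s: 45.68
position: [0.5791, 0.205, 0.1891]
tool_rot: [[-0.126, 0.992, -0.008], [0.992, 0.126, 0.009], [0.01, -0.007, -1.0]]
ft_force: [-0.8, 6.7, -2.9]
grip_width: 0.0168
```

Request:
apply_moves --motion '[{"tx": 0, "ty": 0, "tz": 0.5, "turn": 0, "jaw": -1}, {"tx": 0, "ty": 0, "tz": 1.0, "turn": 0, "jaw": -1}, {"tx": 0, "ty": 0, "tz": 1.0, "turn": 0, "jaw": -1}, {"tx": 0, "ty": 0, "tz": 1.0, "turn": 0, "jaw": -1}]'

```text
time_s: 46.02
position: [0.5786, 0.2046, 0.178]
tool_rot: [[-0.126, 0.992, -0.01], [0.992, 0.126, 0.008], [0.009, -0.009, -1.0]]
ft_force: [0.0, -0.4, -2.0]
grip_width: 0.017
```

Request:
apply_moves --motion '[{"tx": 0, "ty": 0, "tz": 0.3, "turn": 0, "jaw": -1}, {"tx": 0, "ty": 0, "tz": 0.6, "turn": 0, "jaw": -1}, {"tx": 0, "ty": 0, "tz": 0.8, "turn": 0, "jaw": -1}, {"tx": 0, "ty": 0, "tz": 0.8, "turn": 0, "jaw": -1}]'

```text
time_s: 46.35
position: [0.5784, 0.2044, 0.1693]
tool_rot: [[-0.126, 0.992, -0.011], [0.992, 0.126, 0.008], [0.009, -0.01, -1.0]]
ft_force: [-0.8, -0.0, -2.8]
grip_width: 0.0168
```

Request:
apply_moves --motion '[{"tx": 0, "ty": 0, "tz": 0.15, "turn": 0, "jaw": -1}, {"tx": 0, "ty": 0, "tz": 0.35, "turn": 0, "jaw": -1}, {"tx": 0, "ty": 0, "tz": 0.35, "turn": 0, "jaw": -1}]'

```text
time_s: 46.6
position: [0.5784, 0.2044, 0.1657]
tool_rot: [[-0.126, 0.992, -0.011], [0.992, 0.126, 0.008], [0.009, -0.01, -1.0]]
ft_force: [0.6, -0.7, -2.9]
grip_width: 0.0169
```

Request:
apply_moves --motion '[{"tx": 0, "ty": 0, "tz": -0.6, "turn": 0, "jaw": -1}, {"tx": 0, "ty": 0, "tz": -1.2, "turn": 0, "jaw": -1}, {"tx": 0, "ty": 0, "tz": -1.8, "turn": 0, "jaw": -1}, {"tx": 0, "ty": 0, "tz": -2.2, "turn": 0, "jaw": -1}, {"tx": 0, "ty": 0, "tz": -2.2, "turn": 0, "jaw": -1}]'

```text
time_s: 47.02
position: [0.579, 0.2044, 0.1892]
tool_rot: [[-0.126, 0.992, -0.009], [0.992, 0.126, 0.008], [0.009, -0.008, -1.0]]
ft_force: [0.3, -0.2, -2.5]
grip_width: 0.0166
```

Going up past the same height there is no gate force, against 6.7 N on the way down, so the gate is shut behind the bar. I'll lower back so the hook rests on the bar, then release.

Request:
apply_moves --motion '[{"tx": 0, "ty": 0, "tz": 0.7, "turn": 0, "jaw": -1}, {"tx": 0, "ty": 0, "tz": 1.4, "turn": 0, "jaw": -1}, {"tx": 0, "ty": 0, "tz": 2.1, "turn": 0, "jaw": -1}, {"tx": 0, "ty": 0, "tz": 2.3, "turn": 0, "jaw": -1}, {"tx": 0, "ty": 0, "tz": 2.3, "turn": 0, "jaw": -1}]'

```text
time_s: 47.43
position: [0.5785, 0.2045, 0.1656]
tool_rot: [[-0.126, 0.992, -0.01], [0.992, 0.126, 0.008], [0.009, -0.009, -1.0]]
ft_force: [-0.7, -0.4, -0.1]
grip_width: 0.0169
```

Request:
apply_moves --motion '[{"tx": 0, "ty": 0, "tz": 0, "turn": 0, "jaw": 0.2}, {"tx": 0, "ty": 0, "tz": 0, "turn": 0, "jaw": 0.2}, {"tx": 0, "ty": 0, "tz": 0, "turn": 0, "jaw": 0.2}, {"tx": 0, "ty": 0, "tz": -1.5, "turn": 0, "jaw": 0.2}, {"tx": 0, "ty": 0, "tz": -4, "turn": 0, "jaw": 0.2}]'

```text
time_s: 47.85
position: [0.578, 0.204, 0.2036]
tool_rot: [[-0.126, 0.992, -0.016], [0.992, 0.126, 0.007], [0.009, -0.015, -1.0]]
ft_force: [0.7, 0.0, 0.7]
grip_width: 0.051
```

Request:
apply_moves --motion '[{"tx": 0, "ty": 0, "tz": -3, "turn": 0, "jaw": 0.2}, {"tx": 0, "ty": 0, "tz": -6, "turn": 0, "jaw": 0.2}, {"tx": 0, "ty": 0, "tz": -8, "turn": 0, "jaw": 0.2}, {"tx": 0, "ty": 0, "tz": -8, "turn": 0, "jaw": 0.2}, {"tx": 0, "ty": 0, "tz": -8, "turn": 0, "jaw": 0.2}]'

```text
time_s: 48.27
position: [0.5794, 0.2035, 0.2842]
tool_rot: [[-0.126, 0.992, -0.014], [0.992, 0.126, 0.007], [0.009, -0.013, -1.0]]
ft_force: [0.3, 0.4, -1.0]
grip_width: 0.0512
```

Request:
apply_moves --motion '[{"tx": -8, "ty": -16, "tz": 0, "turn": 0, "jaw": 0.2}, {"tx": -8, "ty": -16, "tz": 0, "turn": 0, "jaw": 0.2}, {"tx": -8, "ty": -16, "tz": 0, "turn": 0, "jaw": 0.2}, {"tx": -8, "ty": -16, "tz": 0, "turn": 0, "jaw": 0.2}, {"tx": -8, "ty": -16, "tz": 0, "turn": 0, "jaw": 0.2}]'

```text
time_s: 48.68
position: [0.4263, 0.1025, 0.2844]
tool_rot: [[-0.125, 0.992, -0.017], [0.992, 0.125, 0.007], [0.009, -0.016, -1.0]]
ft_force: [0.5, 0.2, -0.0]
grip_width: 0.0516
```

Request:
apply_moves --motion '[{"tx": -19, "ty": 0, "tz": 0, "turn": 0, "jaw": 0.2}, {"tx": -19, "ty": 0, "tz": 0, "turn": 0, "jaw": 0.2}, {"tx": -19, "ty": 0, "tz": 0, "turn": 0, "jaw": 0.2}, {"tx": -19, "ty": 0, "tz": 0, "turn": 0, "jaw": 0.2}, {"tx": -19, "ty": 0, "tz": 0, "turn": 0, "jaw": 0.2}]'

```text
time_s: 49.1
position: [0.4497, -0.0893, 0.2812]
tool_rot: [[-0.123, 0.992, -0.02], [0.992, 0.123, 0.007], [0.01, -0.019, -1.0]]
ft_force: [0.0, 0.0, 0.7]
grip_width: 0.0511
```

```bash
python3 m3.py 19; python3 -c "
from h import *
a=np.load('pics/s19.npz')['a']; b=np.load('pics/t19.npz')['a']
c=lambda a,r,s:cv2.resize(np.clip(a[r]*1.5,0,255).astype(np.uint8),s,interpolation=cv2.INTER_CUBIC)
cv2.imwrite('pics/c19.png',np.hstack([np.vstack([c(a,np.s_[200:310,195:325],(400,340)),c(b,np.s_[120:200,165:285],(400,260))]),c(a,np.s_[240:315,265:325],(400,600))[:, :]])[:,:,::-1])"
```

```text
top lid plane [-0.0017 -0.0028  0.0666] 0.0654
top px [219. 154.] c 594.3 70.0 size 304 134 long yaw 97.2 h 65.4
bar
top px [226. 152.] c 594.4 69.8 size 109 21 long yaw 96.7 h 94.6
top px [269. 147.] c 610.9 -64.1 size 19 16 long yaw 0.1 h 103.1
eye
top px [177. 156.] c 567.2 216.4 size 80 56 long yaw 115.3 h 139.7
hole px 269.72727272727275 151.8939393939394 66 world [ 0.603 -0.069] expected [ 0.6143 -0.0614]
pin/hook
scene lid plane [-0.0022 -0.0014  0.0661] 0.0647
scene px [264. 260.] c 600.4 74.5 size 306 135 long yaw 97.3 h 64.7
bar
scene px [257. 250.] c 601.0 76.5 size 110 23 long yaw 97.2 h 93.9
scene px [216. 221.] c 620.0 -58.0 size 28 18 long yaw 87.0 h 100.8
eye
scene px [307. 277.] c 581.1 228.1 size 72 56 long yaw 122.8 h 136.7
hole px 217.4255319148936 224.53191489361703 47 world [ 0.6099 -0.0688] expected [ 0.6143 -0.0614]
pin/hook
```

View pics/c19.png

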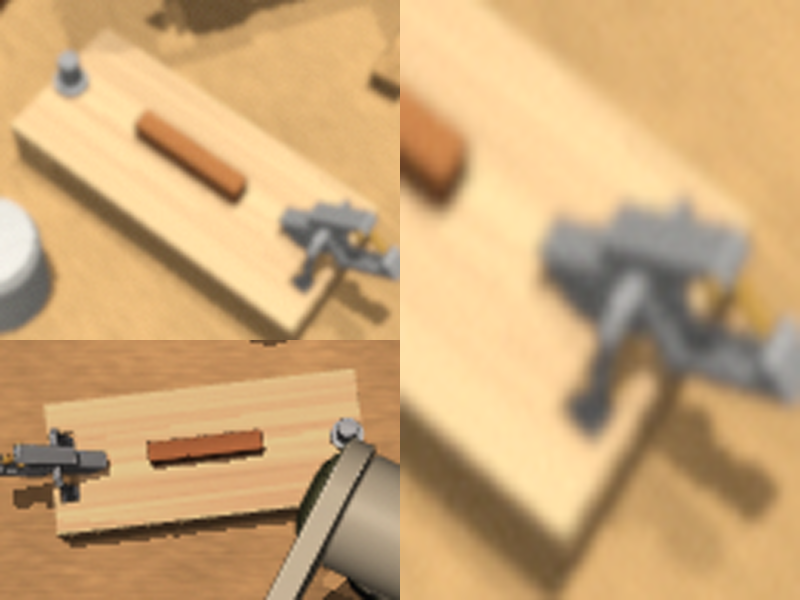

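The hook hangs threaded on the eye, with its brass gate across the mouth. I'll let it settle and check that nothing is moving.

Request:
apply_moves --motion '[{"tx": 0, "ty": 0, "tz": 0, "turn": 0, "jaw": 0.2}, {"tx": 0, "ty": 0, "tz": 0, "turn": 0, "jaw": 0.2}, {"tx": 0, "ty": 0, "tz": 0, "turn": 0, "jaw": 0.2}, {"tx": 0, "ty": 0, "tz": 0, "turn": 0, "jaw": 0.2}, {"tx": 0, "ty": 0, "tz": 0, "turn": 0, "jaw": 0.2}]'

```text
time_s: 49.62
position: [0.4499, -0.0883, 0.281]
tool_rot: [[-0.122, 0.992, -0.02], [0.992, 0.122, 0.008], [0.01, -0.019, -1.0]]
ft_force: [-0.1, -0.1, -0.4]
grip_width: 0.0513
```

Request:
apply_moves --motion '[{"tx": 0, "ty": 0, "tz": 0, "turn": 0, "jaw": 0.2}, {"tx": 0, "ty": 0, "tz": 0, "turn": 0, "jaw": 0.2}, {"tx": 0, "ty": 0, "tz": 0, "turn": 0, "jaw": 0.2}, {"tx": 0, "ty": 0, "tz": 0, "turn": 0, "jaw": 0.2}, {"tx": 0, "ty": 0, "tz": 0, "turn": 0, "jaw": 0.2}]'

```text
time_s: 50.03
position: [0.4499, -0.0883, 0.281]
tool_rot: [[-0.122, 0.992, -0.02], [0.992, 0.122, 0.008], [0.01, -0.019, -1.0]]
ft_force: [-0.8, 0.1, -0.1]
grip_width: 0.0512
```

```bash
python3 m3.py 20 | grep -A1 -E 'eye|plane'; python3 -c "
from h import *
a=np.load('pics/s20.npz')['a']
cv2.imwrite('pics/c20.png',cv2.resize(np.clip(a[60:345,100:420]*1.4,0,255).astype(np.uint8),(672,598),interpolation=cv2.INTER_CUBIC)[:,:,::-1])"
```

```text
top lid plane [-0.0002 -0.0029  0.0656] 0.0653
top px [221. 153.] c 594.3 70.0 size 304 134 long yaw 97.2 h 65.3
--
eye
top px [177. 156.] c 577.9 219.4 size 78 53 long yaw 77.0 h 139.9
--
scene lid plane [-0.0015 -0.002   0.0657] 0.0647
scene px [264. 260.] c 600.4 74.5 size 306 135 long yaw 97.3 h 64.6
--
eye
scene px [307. 277.] c 581.7 227.4 size 74 56 long yaw 123.4 h 136.7
```

View pics/c20.png

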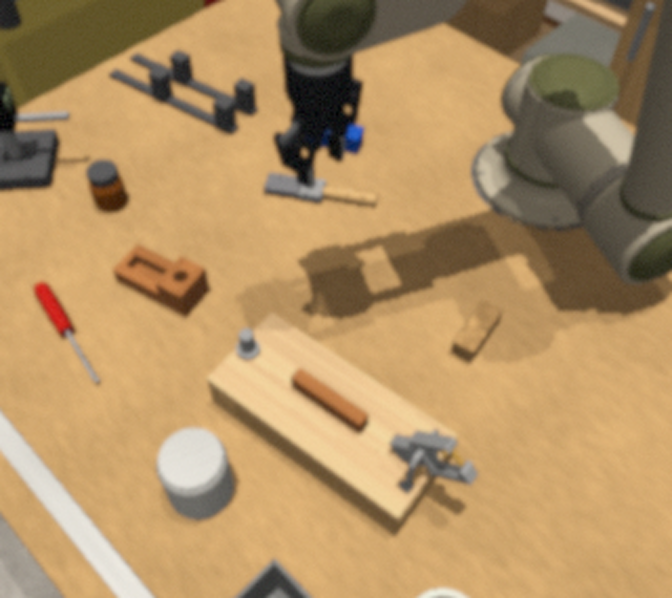

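Everything is at rest: lid flat, pin seated, hook hanging, sander on the bench, bystanders in place. I'll hand in.

```bash
python3 -c "
from rig import close_job
print(close_job())"
```

```text
the job is handed in; nothing more can be done
None
```

I finished the whole job in the order asked and handed it in at about 50 s on the robot's clock. `close_job()` gave no verdict.

- **Sander and blocks:** The sander is on the bench near x = 0.345, y = 0.12 m. All three mahogany blocks lie flat, one per bay, with tops measured at about 41 mm against 42 mm expected. I left the blue look-alike alone.
- **Lid:** It is fully down with the eye through its slot. Its top face measured about 65 mm against 66 mm, level to within about 0.2°.
- **Pin:** It went through the lid hole until the flange was home. Its top measured about 104 mm against 106 mm expected, with about 19 N at contact.
- **Hook:** I pressed it on until the bar was about 48 mm above its lower end. A lateral gate force of 6.7 N showed on the way down and was gone on a 23 mm test lift, so I take the gate to be shut. It hangs on the eye, and readings 1 s apart showed only noise apart from one top-view outline, which differed by about 1 cm while its image position and size held.

- **Bystanders:** The can, jar and brush look unmoved in the last picture, where only the edge of the tape shows. I judged these by eye, not by measurement.
- **Camera disagreement:** The two cameras differed by 5–8 mm. I averaged them and corrected the result against where the gripper actually closed on things.
- **Tool tilt:** The tool drifted up to about 2° during the run, and I worked most of that out before the lid, pin and hook.

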